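Open the sensor tub under the ionising bar and issue the blue sensor housing

ROBOT

A 6-joint arm with a two-finger parallel gripper is mounted at the origin on the work surface. World frame = base frame: x ahead of the robot, y to its left, z up, the work surface at z = 0. Lengths are in m, angles in rad, forces in N, time in s.
With the tool pointing down it reaches from about 0.35 to 0.775 m from the base axis. Payload 7.3 kg.
Tool frame: the origin (TCP) lies on the front face of the gripper's body, between the roots of the fingers; the fingertips stand 66 mm ahead of it and the grasp point (between the pads) lies 47 mm ahead of it; z points along the fingers, y is the direction in which the jaws open and shut (so a half turn about z gives the same grasp; the last joint's range is limited). The gripper opens to 92 mm and grips with 3 to 60 N. Pads are 19 mm wide; open, the fingers measure 130 mm over their backs; the gripper's body (75 mm by 190 mm) begins 47 mm behind the grasp point.
Start: joints at [1.136, 0.342, 1.524, -0, 1.275, -0.146], TCP at [0.15, 0.503, 0.292] pointing down, gripper open.
Joint ranges: [-2.53, 2.53], [-0.77, 2.02], [0.04, 2.7], [-1, 4.14], [0.28, 2.66], [-3.11, 3.11]. Speed limits (rad/s): [2.57, 2.57, 3.14, 3.14, 3.14, 3.14].

INTERFACE

Orientations are given as [roll, pitch, yaw] about the fixed x, y, z axes, in that order (R = Rz(yaw) Ry(pitch) Rx(roll)).
In Python, from cell import observe, read_camera, hand_in, search_frame, tip_of gives the robot as it stands. The module is installed in compiled form; this text tells all that it offers.
- The arm moves only by the tool apply_moves, never from a script. Its argument "motion" is a list of rows, each an object with "offset": the shift along the tool's x, y, z in mm, a list of three; "rotation": the turn, a rotation vector about the tool's x, y, z in rad, a list of three. In form: [{"offset": [x, y, z], "rotation": [rx, ry, rz]}, ...]. A call has 1 to 12 rows; each row shifts and turns the pose as measured when the row begins, along the tool's axes as they then stand; what a row does not reach is not made up. A row lasts 1/12 s, in which the tool goes at most 41.7 mm and 7.16 degrees, less where a joint would pass 70% of its speed; a pose out of reach is approached as far as the arm can. A call with a gripper value outside its range is refused whole. "grip" is the closure, from 0 (fully open) to 1 (shut), set as the call begins (left out, the last holds). The fingers move at their own pace and stop on an object; "grip_force" is the grip in N (left out, the last holds). Time passes only in rows, so rows that do not move let the fingers close. It gives the time, the measured TCP pose, the force and the opening at its end, in the units of the state.
- observe(): the state, without advancing time (a new reading comes with each control period).
- read_camera(name): name is "scene" or "top" or "wrist"; returns a dict with "img" (480x640x3 uint8, red, green, blue), "camera_matrix" (3x3 intrinsics, pixels), "D" ([k1, k2, p1, p2, k3] as OpenCV has them; the pictures are not rectified), "R" (3x3) and "t" (3): a world point X has camera coordinates R X + t; the wrist camera has in their place "tool_from_camera" (4x4, takes a point from camera to tool coordinates, whose origin is the TCP and whose axes are the flange's). Camera axes: x right, y down, z forward; pixel columns grow to the right and rows downward; lengths in m; the calibration is good to about 2 mm. A picture is of the moment at which its call begins: read the wrist's pose just before it. There is no depth.
- hand_in(): hands the job in, once; it reports no verdict.
Trained networks look in a picture, given as the dict that the camera call returned (one of the last four; its "shot" number tells which), for a name from the list of things; names that differ only in an ending like _2 or _b are one class to them, and where a whole thing is asked for, a point or a joint stands for the part that bears it (a point fixed in the world has none). Each returns a list of dicts, best first, with "score" (0 to 1); they miss things now and then, are a little off and sometimes report something else, mostly with a low value. They report only what shows in the picture. A call takes as long as a camera call. They do not tell look-alikes from the thing itself.
- search_frame(query, picture): "location" ([x, y, z] in m, in world coordinates, good to about 4 mm: the middle of the surface that is visible of it).
- tip_of(query, picture): "location" ([x, y, z] in m, in world coordinates, good to about 4 mm: a listed point, or the origin of a listed thing).
The state is a dict: "time": time; "qpos": joint angles; "qvel": joint speeds; "joint_efforts": joint torques, N m; "tool_pos": TCP position; "tool_rot": TCP orientation; "contact_force": force on the tool from outside, world axes, zero at the start; "torque": the same for the moment, N m; "opening": finger opening in m.
Only numpy, scipy, OpenCV 4.12 (cv2) and the standard library are available. Lean on these libraries where they do the work, as an engineer would, in place of code of your own. Each camera call takes 0.05 s, during which the arm holds its last target.

TASK

Get the blue sensor housing out of the closed tub on the sloping stand for the next kit. Take the lid by its blue grip bar and tip it up at that lower edge while its upper edge still rests on the tub's rim, then lift it off and set it down, without dropping it, flat and right way up inside the metal tray with the green mat. Then take the blue housing out of the tub and set it down, without dropping it, upright on its base inside the yellow kit tray, leaving the white housing in its place and everything else on the bench alone.

Things in the scene. Friction and masses are not known exactly. Their poses are not given: they have to be found in the camera images.
- stand: Fixed steel stand, base 200 x 235 mm, turned up to 0.2 rad; origin: centre of its underside on the bench, x to its high far side. Holds the tub leaning 0.5 rad towards the robot. A grey ionising bar 262 mm long spans above the tub's upper half: x = 23 to 57 mm here, underside 217, top 255 mm above the bench incl. clamps; its two 12 mm posts stand at x = 75, y = +/-108 mm, 262 mm high.
- tub: Blue tub fixed in the stand, outside 130 (x) x 160 (y) x 75 mm (z), walls 3 mm, rim bead 4 mm out. Origin: centre of its underside; x uphill away from the robot, z the tub's own axis, leaning 0.5 rad towards the robot; rim at z = 75 mm.
- insert (a point): Centre of the flat top of the grey insert in the tub (46 mm below the rim), axes as the tub. A housing stands on it at x = 0, y = +37 and at x = 0, y = -37 mm, each port lying between two upright prongs (6 mm square, 19 mm high, 24 to 30 mm along y from the housing's centre, slot 13 mm). Lift a housing straight out along the tub's z.
- rim_back (a point): Middle of the tub's upper (far) rim, outer edge: tub x = 65, y = 0, z = 75 mm. The lid tips about this edge.
- lid: Loose white lid on the tub's rim, 142 (x) x 172 (y) mm, plate 4 mm thick, about 130 g. Origin: centre of the plate's underside (at the start on the rim plane); x uphill, z out of its top. A plug rim, 118 x 148 mm over all, reaches 8 mm below the plate with 3 mm play in the tub; nothing else holds it. Lying on a flat floor the origin is 8 mm above it.
- lid_bar (a point): Centre of the lid's blue grip bar, which stands up near the lower edge: 10 mm thick (lid x), 100 mm long (y), from the lid's top face (z = 4 mm) to z = 26 mm. This point is at lid x = -58, y = 0, z = 15 mm; axes as the lid. Grip it across the 10 mm; the hold is firm enough to carry the lid level.
- lid_back (a point): Middle of the lid's upper edge, on its underside where it rests on the far rim: lid x = 65, y = 0, z = 0 mm.
- sensor_blue: Loose blue housing, white cap and ports, in one of the tub's two places, under the lid at first; about 35 g. Block 34 (x) x 44 (y) x 30 mm (z); cap 22 mm wide, 4 mm high on top; 10 mm ports stand out 11 mm at both y ends, axis 15 mm above the base. Origin: centre of its underside; in the tub its axes are the tub's. Grip across the 34 mm.
- sensor_white: Loose white housing with grey cap and ports, of the same shape, in the other place of the tub; it stays there.
- lid_tray: Fixed empty metal tray with a green mat on its floor, 210 (x) x 236 mm (y) outside, 12 mm high, walls and floor 3 mm; origin at the centre of its underside, floor at z = 3 mm; turned by up to 0.3 rad. On one side of the stand, left or right.
- kit_tray: Fixed yellow kit tray, 156 (x) x 186 mm (y) outside, 16 mm high, walls and floor 3 mm; origin at the centre of its underside, inner floor at z = 3 mm; turned by up to 0.4 rad. On the other side of the stand.
- wash_bottle: Bystander: loose white bottle, 60 mm wide, with red cap and bent spout, 180 mm high; origin at its underside.
- label_roll: Bystander: loose paper roll, 90 mm wide and 45 mm high, standing on its end; origin at its underside.
- counter: Bystander: loose steel hand counter, 50 x 40 x 34 mm; origin at its underside.
- marker: Bystander: loose black and blue marker lying on the bench, about 135 mm long, 16 mm high; origin at its underside.
- cap_box: Bystander: loose small blue box of white caps, 110 x 110 x 55 mm; origin at its underside.
- clip_box: Bystander: loose small blue box of blue caps, 100 x 130 x 50 mm; origin at its underside.
Not all that is in view belongs to the job. Leave any purple or red look-alike of the lid alone.

How it is judged:
On the way, in this order (a step that is already met when the one before it is completed fails the run):
1. the lid is tipped up at its lower edge by at least 0.2 rad, bar raised 25 mm or more, while its upper edge is still at the tub's far rim (within 20 mm) (angle between the z axis of lid and the z axis of tub, either way round above 0.2 rad and z of lid_bar in the frame of tub above 0.115 m and distance between lid_back and rim_back below 0.02 m), for 0.1 s.
2. the lid, still in the fingers, is down on the metal tray's floor (within 10 mm of lying there) (horizontal distance between lid and lid_tray below 0.043 m and z of lid in the frame of lid_tray below 0.022 m and angle between lid's own z axis and vertical below 0.2 rad and contact force between the fingers and lid above 0.3 N).
3. the lid is let go and lies flat in the metal tray (z of lid in the frame of lid_tray below 0.016 m and angle between lid's own z axis and vertical below 0.05 rad and contact force between the fingers and lid below 0.05 N), for 0.2 s.
4. the blue housing, still in the fingers, is down on the kit tray's floor (within 14 mm) (horizontal distance between sensor_blue and kit_tray below 0.085 m and z of sensor_blue in the frame of kit_tray below 0.017 m and contact force between the fingers and sensor_blue above 0.3 N).
At the end, for the whole second after the job is handed in: Lid flat (0.05 rad), right way up on the metal tray's floor inside its rim, centred within 43 mm; blue housing upright (0.1 rad) on the kit tray's floor inside its rim; white housing still in its place in the tub; all at rest, nothing held (horizontal distance between lid and lid_tray below 0.043 m and z of lid in the frame of lid_tray below 0.016 m and angle between lid's own z axis and vertical below 0.05 rad and linear speed of each of lid, sensor_blue below 0.02 m/s and x of sensor_blue in the frame of kit_tray between -0.06 and 0.06 m and y of sensor_blue in the frame of kit_tray between -0.075 and 0.075 m and z of sensor_blue in the frame of kit_tray below 0.008 m and angle between sensor_blue's own z axis and vertical below 0.1 rad and z of sensor_white in the frame of tub below 0.034 m and contact force between the fingers and anything else below 0.05 N); the robot touches nothing.
It fails at once if the white housing is moved more than 15 mm (distance of sensor_white from where it was at the start of the episode above 0.015 m).
It fails at once if a bystander on the bench is moved more than 30 mm (distance of any of wash_bottle, label_roll, counter, marker, cap_box, clip_box from where it was at the start of the episode above 0.03 m).
It also fails if it takes over 58 s, if anything falls off the work surface, if the arm or the gripper's body presses on something with over 40 N, if the wrist force passes 120 N, or if a joint passes its speed limit or range.

## Working session

There is one attempt and no reset: what is moved stays moved. The work goes in short steps, Python scripts to look and compute and a tool call to move; the robot and the scene stay as the last step left them, time stands still between calls to the robot, and variables do not carry over. Pictures are saved under pics/ and viewed, and the job is handed in when it is done.

Besides the shell and the picture viewer there is one more tool, called after "Call:" as a command line: name --argument value ..., lists and objects as JSON in quotes. apply_moves: Moves the arm, as the interface text tells. Its arguments: {"type":"object","properties":{"motion":{"type":"array"},"grip":{"type":"number"},"grip_force":{"type":"number"}},"required":["motion"]}

```bash
mkdir -p pics; cat > h.py <<'E'
import numpy as np, cv2
from cell import observe, read_camera, hand_in, search_frame, tip_of
from scipy.spatial.transform import Rotation as Ro
def save(p,n,crop=None,scale=1):
    im=p['img']
    if crop: im=im[crop[1]:crop[3],crop[0]:crop[2]]
    if scale!=1: im=cv2.resize(im,None,fx=scale,fy=scale,interpolation=cv2.INTER_CUBIC)
    cv2.imwrite('pics/'+n,im[:,:,::-1])
def proj(p,X):
    r=cv2.Rodrigues(np.array(p['R']))[0]
    return cv2.projectPoints(np.array(X,float).reshape(-1,1,3),r,np.array(p['t'],float),np.array(p['camera_matrix']),np.array(p['D']))[0][:,0]
def ray(p,uv):
    u=cv2.undistortPoints(np.array([[uv]],float),np.array(p['camera_matrix']),np.array(p['D']))[0,0]
    R=np.array(p['R']);t=np.array(p['t'])
    return -R.T@t, R.T@np.array([u[0],u[1],1])
def atz(p,uv,z):
    c,d=ray(p,uv); return c+d*(z-c[2])/d[2]
E
python3 - <<'E'
from h import *
o=observe(); print(o)
a=read_camera('scene'); b=read_camera('top')
save(a,'s0.png');save(b,'t0.png')
for n in ['stand','tub','rim_back','lid','lid_bar','lid_back','lid_tray','kit_tray','wash_bottle','label_roll','counter','marker','cap_box','clip_box']:
    for nm,p in (('s',a),('t',b)):
        for r in tip_of(n,p)[:3]: print(n,nm,np.round(r['location'],3),round(r['score'],2))
E
```

```text
{'time': 0.0, 'qpos': array([ 1.13598546e+00,  3.42737563e-01,  1.52497701e+00, -3.99837753e-05,
        1.27539693e+00, -1.46005700e-01]), 'qvel': array([ 0.00012291, -0.00066672, -0.0006606 , -0.00047732,  0.00011189,
       -0.00082392]), 'joint_efforts': array([-2.66016259e-04, -4.31237733e+01, -2.44220299e+01,  7.19393953e-02,
        5.58361982e-02, -1.01184066e-04]), 'tool_pos': array([0.14939062, 0.5029928 , 0.29155115]), 'tool_rot': array([-3.14008440e+00, -1.83146289e-04,  2.85279902e+00]), 'contact_force': array([ 0.77808119, -0.08142163,  0.04074546]), 'torque': array([-0.06114456, -0.03095311,  0.01249604]), 'opening': 0.09179257019042616}
stand s [ 0.586 -0.004  0.001] 0.92
tub s [ 0.614 -0.016  0.045] 0.8
tub s [0.524 0.006 0.094] 0.32
tub t [0.513 0.315 0.004] 0.26
rim_back s [ 0.51  -0.313 -0.001] 0.66
rim_back s [ 0.635 -0.016  0.139] 0.56
lid s [0.239 0.268 0.02 ] 0.95
lid s [ 0.269 -0.256  0.016] 0.73
lid s [ 0.573 -0.005  0.107] 0.68
lid t [0.238 0.262 0.023] 0.81
lid t [ 0.576 -0.007  0.112] 0.74
lid t [ 0.271 -0.251  0.016] 0.71
lid_bar s [0.261 0.21  0.007] 0.
[... 433 characters left out ...]
003] 0.77
kit_tray s [ 0.51  -0.314 -0.004] 0.71
kit_tray t [ 0.508 -0.322  0.   ] 0.78
wash_bottle s [ 0.729 -0.29  -0.003] 0.85
wash_bottle t [ 0.726 -0.29  -0.002] 0.69
label_roll s [0.733 0.239 0.001] 0.78
label_roll t [ 0.734  0.24  -0.005] 0.96
label_roll t [ 0.359 -0.089  0.001] 0.58
counter s [ 0.368 -0.089 -0.   ] 0.77
counter s [0.524 0.006 0.094] 0.44
counter t [ 0.359 -0.088  0.   ] 0.57
marker s [0.358 0.088 0.   ] 0.64
marker s [0.517 0.313 0.   ] 0.49
marker t [ 0.358  0.084 -0.002] 0.42
cap_box s [ 0.501 -0.59  -0.001] 0.67
cap_box t [ 0.494 -0.591 -0.002] 0.97
clip_box s [ 0.479  0.588 -0.002] 0.73
clip_box s [ 0.51  -0.31  -0.002] 0.45
clip_box t [ 0.483  0.586 -0.001] 0.91
```

View pics/s0.png

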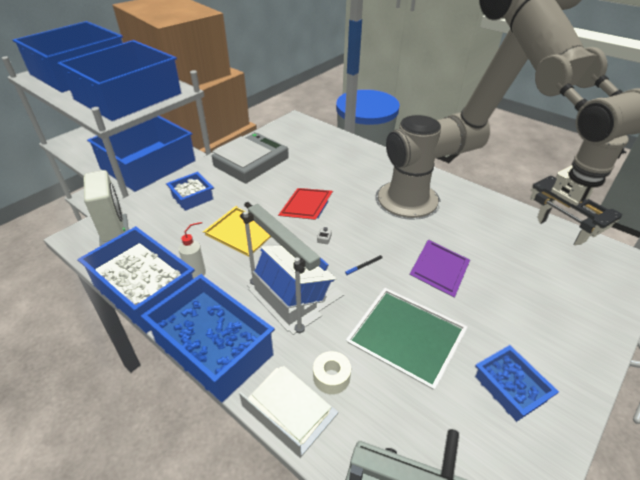

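View pics/t0.png

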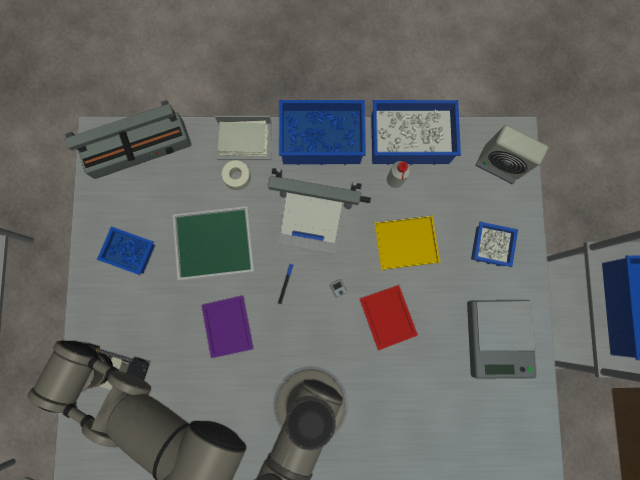

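```bash
python3 - <<'E'
from h import *
a=read_camera('scene'); b=read_camera('top')
save(a,'s1.png',(230,190,350,340),5);save(b,'t1.png',(255,160,385,260),6)
import pickle; pickle.dump((a,b),open('ab.pkl','wb'))
save(b,'t2.png',(160,190,260,290),6);save(b,'t3.png',(360,200,460,290),6)
E
```

```text
(no output)
```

View pics/s1.png

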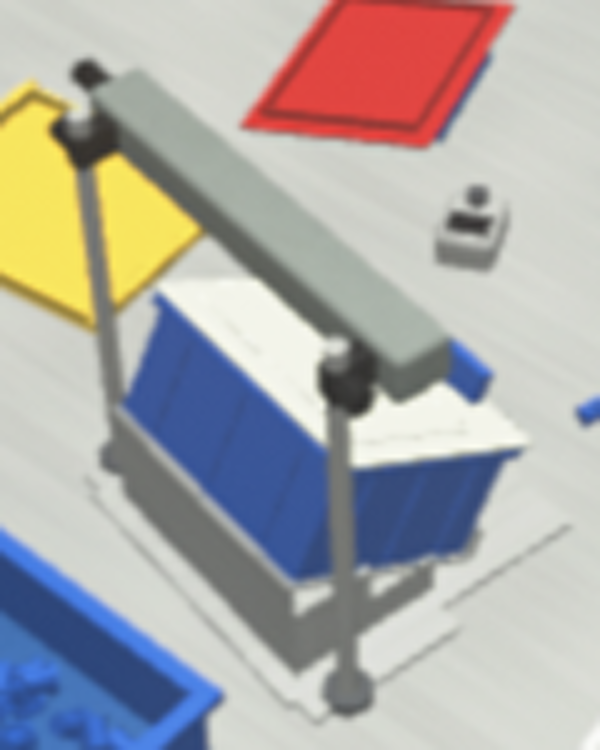

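View pics/t1.png

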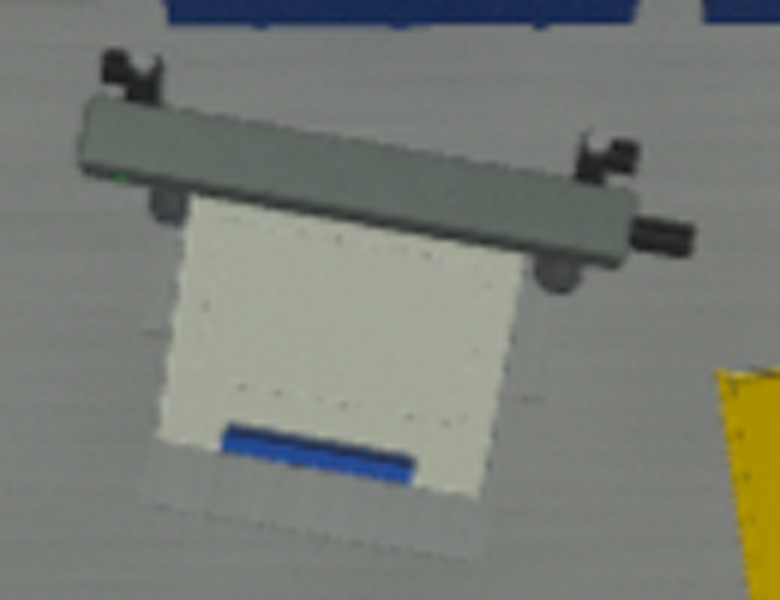

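View pics/t2.png

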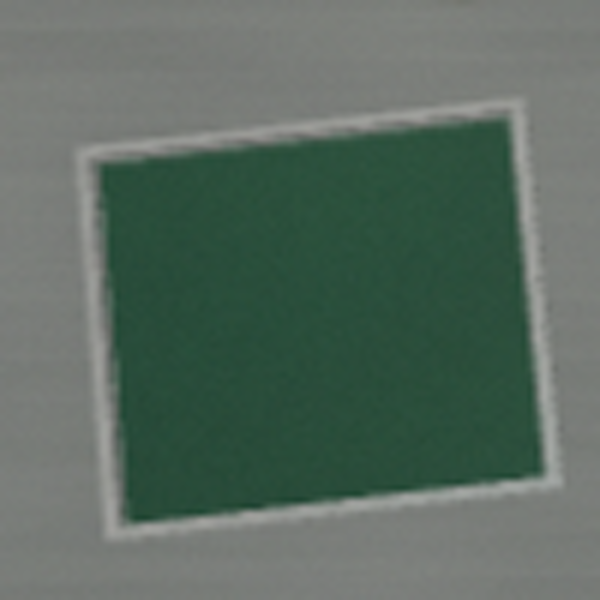

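View pics/t3.png

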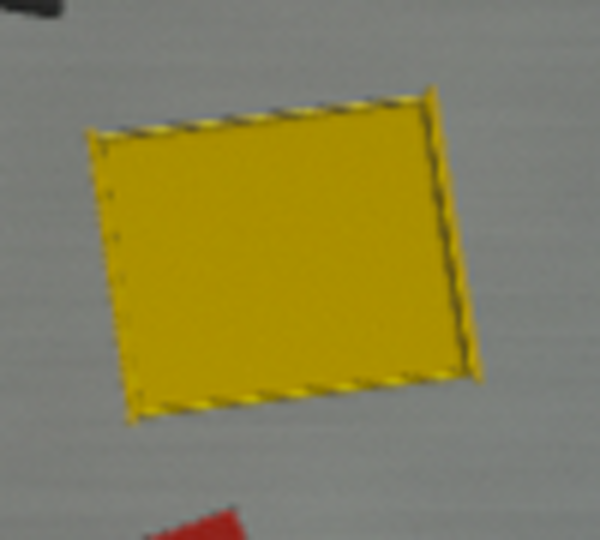

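```bash
cat > fit.py <<'E'
from h import *
import pickle
from scipy.optimize import least_squares
a,b=pickle.load(open('ab.pkl','rb'))
T=lambda x,y:np.array([(x+.5)/6-.5+255,(y+.5)/6-.5+160])
S=lambda x,y:np.array([(x+.5)/5-.5+230,(y+.5)/5-.5+190])
# lid pts
P=[(b,[-71,86,2],T(160,437)),(b,[-71,-86,2],T(478,496)),(b,[-63,50,26],T(220,450)),(b,[-63,-50,26],T(411,484)),
(a,[71,86,2],S(325,467)),(a,[-71,86,2],S(530,443)),(a,[71,-86,2],S(155,288))]
def RT(v): return Ro.from_euler('ZY',[v[3],-0.5])
def res(v):
    out=[]
    for p,X,uv in P:
        out+=list(proj(p,RT(v).apply(np.array(X)/1e3)+v[:3])[0]-uv)
    return out
s=least_squares(res,[.575,-.005,.11,-.2]); v=s.x
print('lid',v,'yaw',v[3]); print(np.round(np.array(s.fun).reshape(-1,2),2))
for n,X in (('bar',[-58,0,15]),('back',[65,0,0])): print(n,RT(v).apply(np.array(X)/1e3)+v[:3])
# stand bar from top view; z=255 top
Q=[(23,131,250),(57,131,250),(57,-131,250),(23,-131,250)]
px=[T(80,165),T(95,97),T(635,190),T(620,268)]
def res2(w):
    out=[]
    for X,uv in zip(Q,px):
        out+=list(proj(b,Ro.from_euler('Z',w[2]).apply(np.array(X)/1e3)+[w[0],w[1],0])[0]-uv)
    return out
s2=least_squares(res2,[.586,-.004,-.2]); print('stand',s2.x,np.round(s2.fun,1))
def tray(n,c,off,dx,dy,z):
    pts=np.array([atz(b,((x+.5)/6-.5+off[0],(y+.5)/6-.5+off[1]),z)[:2] for x,y in c])
    print(n,pts.mean(0),[np.linalg.norm(pts[i]-pts[(i+1)%4]) for i in range(4)])
    d=pts[0]-pts[1]+pts[3]-pts[2]; print(' yaw(y axis)',np.arctan2(-d[0],d[1]))
    return pts
tray('lidtray',[(78,148),(523,100),(562,486),(108,540)],(160,190),0,0,.012)
tray('kit',[(88,130),(432,90),(480,380),(130,420)],(360,200),0,0,.016)
E
python3 fit.py
```

```text
lid [ 0.57879038 -0.00796703  0.10785807 -0.211827  ] yaw -0.21182699854500214
[[-0.21 -0.81]
 [ 0.52  0.55]
 [ 0.41 -0.66]
 [ 0.33  0.29]
 [ 2.31  0.28]
 [-0.9   1.27]
 [-0.56 -1.34]]
bar [0.52199763 0.00424643 0.09321513]
back [ 0.63455824 -0.01996008  0.13902073]
stand [ 0.58355254 -0.00618295 -0.18689004] [-0.7 -0.1 -0.9 -0.3  0.6  0.9  1.  -0.6]
lidtray [0.51195698 0.31483718] [np.float64(0.24259286987300663), np.float64(0.21381314168950866), np.float64(0.24304055263533944), np.float64(0.21526103667258553)]
 yaw(y axis) 0.11165048438320396
kit [ 0.51047842 -0.31636786] [np.float64(0.19064208130519406), np.float64(0.16132715112776774), np.float64(0.19114686654898783), np.float64(0.16039010792438493)]
 yaw(y axis) 0.11192310660115277
```

```bash
cat >> h.py <<'E'
M=np.array([[0,1,0],[1,0,0],[0,0,-1.]])
def cur():
    o=observe(); return Ro.from_euler('xyz',o['tool_rot']).as_matrix(), np.array(o['tool_pos']), o
def toolR(yaw,tilt): return Ro.from_euler('ZY',[yaw,-tilt]).as_matrix()@M
from scipy.linalg import logm
def plan(Rt,pt,n=None):
    R,p,o=cur()
    A=np.eye(4);A[:3,:3]=R.T@Rt;A[:3,3]=R.T@(np.array(pt)-p)
    w=Ro.from_matrix(A[:3,:3]).as_rotvec()
    nn=max(np.linalg.norm(A[:3,3])/.038,np.linalg.norm(w)/np.radians(6.5))
    print('t %.2f'%o['time'],'pos err mm (tool axes)',np.round(A[:3,3]*1e3,1),'rot',np.round(w,3),'min rows %.1f'%nn,'open %.4f'%o['opening'],'F',np.round(o['contact_force'],1))
    n=n or int(np.ceil(nn))
    # straight line, equal rotation: per-row offset in moving frame; list them
    rows=[]
    step=np.array(pt)-p; Rc=R
    r=Ro.from_rotvec(w/n).as_matrix()
    for i in range(n):
        rows.append(np.round(Rc.T@step/n*1e3,1)); Rc=Rc@r
    print('n',n,'rot/row',np.round(w/n,4)); 
    print(', '.join('{"offset":[%.1f,%.1f,%.1f],"rotation":[%.3f,%.3f,%.3f]}'%(*q,*(w/n)) for q in rows))
E
python3 - <<'E'
from h import *
c=read_camera('wrist'); save(c,'w0.png'); print(np.round(c['tool_from_camera'],3)); print(c['camera_matrix'],c['D'])
plan(toolR(-.19,.3),[.40,.03,.30])
E
```

```text
[[ 0.001 -0.964 -0.266  0.072]
 [ 1.     0.001 -0.001  0.001]
 [ 0.001 -0.266  0.964 -0.093]
 [ 0.     0.     0.     1.   ]]
[[410.69782784   0.         323.30161438]
 [  0.         410.69782784 234.10396589]
 [  0.           0.           1.        ]] [-0.03409688  0.          0.          0.          0.        ]
t 1.65 pos err mm (tool axes) [-374.9 -382.3   -7.8] rot [-0.244 -0.221  1.46 ] min rows 14.1 open 0.0917 F [ 1.  -0.3  0.5]
n 15 rot/row [-0.0162 -0.0147  0.0973]
{"offset":[-25.0,-25.5,-0.5],"rotation":[-0.016,-0.015,0.097]}, {"offset":[-27.4,-22.9,-0.5],"rotation":[-0.016,-0.015,0.097]}, {"offset":[-29.5,-20.2,-0.5],"rotation":[-0.016,-0.015,0.097]}, {"offset":[-31.3,-17.2,-0.3],"rotation":[-0.016,-0.015,0.097]}, {"offset":[-32.8,-14.1,-0.1],"rotation":[-0.016,-0.015,0.097]}, {"offset":[-34.0,-10.8,0.2],"rotation":[-0.016,-0.015,0.097]}, {"offset":[-34.9,-7.5,0.6],"rotation":[-0.016,-0.015,0.097]}, {"offset":[-35.5,-4.0,1.0],"rotation":[-0.016,-0.015,0.097]}, {"offset":[-35.7,-0.6,1.5],"rotation":[-0.016,-0.015,0.097]}, {"offset":[-35.5,2.8,2.0],"rotation":[-0.016,-0.015,0.097]}, {"offset":[-35.1,6.2,2.6],"rotation":[-0.016,-0.015,0.097]}, {"offset":[-34.2,9.6,3.2],"rotation":[-0.016,-0.015,0.097]}, {"offset":[-33.1,12.8,3.9],"rotation":[-0.016,-0.015,0.097]}, {"offset":[-31.6,15.9,4.6],"rotation":[-0.016,-0.015,0.097]}, {"offset":[-29.9,18.8,5.4],"rotation":[-0.016,-0.015,0.097]}
```

View pics/w0.png

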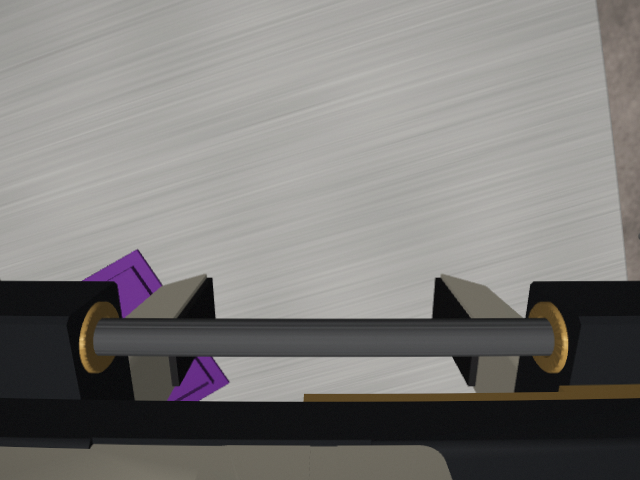

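Candidates for the lid in the top picture are the white plate with the blue bar on the stand (310,217), the purple plate (228,325) and the red plate (388,317). I choose the white one, and the close crop t1 shows it with its blue bar at (307,236).

Call:
apply_moves --motion '[{"offset": [-25,-25.5,-0.5],"rotation": [-0.016,-0.015,0.097]},{"offset": [-27.4,-22.9,-0.5],"rotation": [-0.016,-0.015,0.097]},{"offset": [-29.5,-20.2,-0.5],"rotation": [-0.016,-0.015,0.097]},{"offset": [-31.3,-17.2,-0.3],"rotation": [-0.016,-0.015,0.097]},{"offset": [-32.8,-14.1,0],"rotation": [-0.016,-0.015,0.097]},{"offset": [-34,-10.8,0],"rotation": [-0.016,-0.015,0.097]},{"offset": [-35,-7.5,0.5],"rotation": [-0.016,-0.015,0.097]},{"offset": [-35.5,-4,1],"rotation": [-0.016,-0.015,0.097]},{"offset": [-35.7,-0.6,1.5],"rotation": [-0.016,-0.015,0.097]},{"offset": [-35.5,3,2],"rotation": [-0.016,-0.015,0.097]},{"offset": [-35,6,2.6],"rotation": [-0.016,-0.015,0.097]},{"offset": [-34,9.6,3],"rotation": [-0.016,-0.015,0.097]}]'

```text
time: 2.65
tool_pos: [0.347, 0.1102, 0.2992]
tool_rot: [2.88, 0.034, 1.635]
contact_force: [0.6, 1.6, 0.2]
opening: 0.0918
```

```bash
python3 - <<'E'
from h import *
plan(toolR(-.19,.4),[.42,.01,.27])
E
```

```text
t 2.65 pos err mm (tool axes) [-103.7   55.7   48.7] rot [-0.134 -0.051  0.252] min rows 3.4 open 0.0918 F [0.6 1.6 0.2]
n 4 rot/row [-0.0334 -0.0128  0.0629]
{"offset":[-25.9,13.9,12.2],"rotation":[-0.033,-0.013,0.063]}, {"offset":[-24.8,15.1,13.0],"rotation":[-0.033,-0.013,0.063]}, {"offset":[-23.7,16.2,13.8],"rotation":[-0.033,-0.013,0.063]}, {"offset":[-22.5,17.1,14.7],"rotation":[-0.033,-0.013,0.063]}
```

Call:
apply_moves --motion '[{"offset": [-26,14,12],"rotation": [-0.033,-0.013,0.063]},{"offset": [-25,15,13],"rotation": [-0.033,-0.013,0.063]},{"offset": [-24,16,14],"rotation": [-0.033,-0.013,0.063]},{"offset": [-22.5,17,14.7],"rotation": [-0.033,-0.013,0.063]},{"offset": [0,0,0],"rotation": [0,0,0]}]'

```text
time: 3.07
tool_pos: [0.4237, -0.0021, 0.2723]
tool_rot: [2.726, -0.002, 1.355]
contact_force: [0.0, -0.2, -0.6]
opening: 0.0917
```

```bash
python3 - <<'E'
from h import *
import pickle
R,p,o=cur()
c=read_camera('wrist'); save(c,'w1.png'); print(p,o['tool_rot'],o['time'])
T=np.array(c['tool_from_camera']); Rc=R@T[:3,:3]; tc=R@T[:3,3]+p
c['R']=Rc.T; c['t']=-Rc.T@tc
pickle.dump(c,open('w1.pkl','wb'))
for n in ['lid_bar','lid_back','rim_back']:
    for r in tip_of(n,c)[:2]: print(n,np.round(r['location'],4),round(r['score'],2))
E
```

```text
[ 0.42372487 -0.00210861  0.27228964] [ 2.72648900e+00 -2.26812394e-03  1.35467691e+00] 3.0667
lid_bar [0.5169 0.0049 0.0922] 0.87
lid_back [ 0.6336 -0.0141  0.1414] 0.59
```

View pics/w1.png

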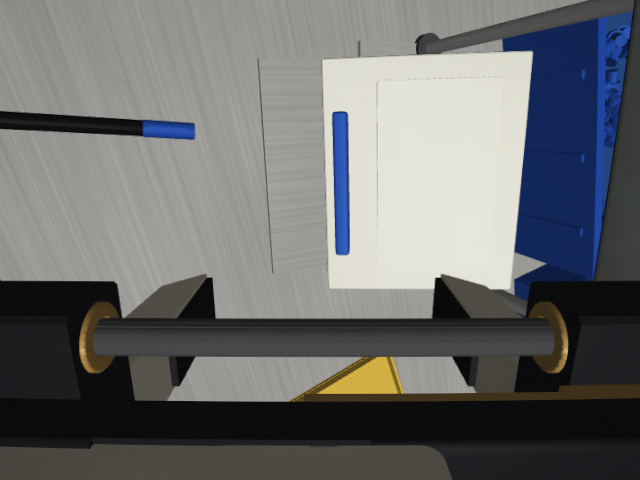

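```bash
python3 - <<'E'
from h import *
import pickle
c=pickle.load(open('w1.pkl','rb'))
save(c,'w1a.png',(310,40,410,120),8)
save(c,'w1b.png',(310,220,410,300),8)
save(c,'w1c.png',(470,40,570,120),8)
save(c,'w1d.png',(470,220,570,300),8)
a=[cv2.imread(f'pics/w1{k}.png') for k in 'acbd']
m=np.vstack([np.hstack(a[:2]),np.hstack(a[2:])]); cv2.imwrite('pics/w1m.png',cv2.resize(m,(800,640))[:600] if 0 else cv2.resize(m,(750,600)))
E
```

```text
(no output)
```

View pics/w1m.png

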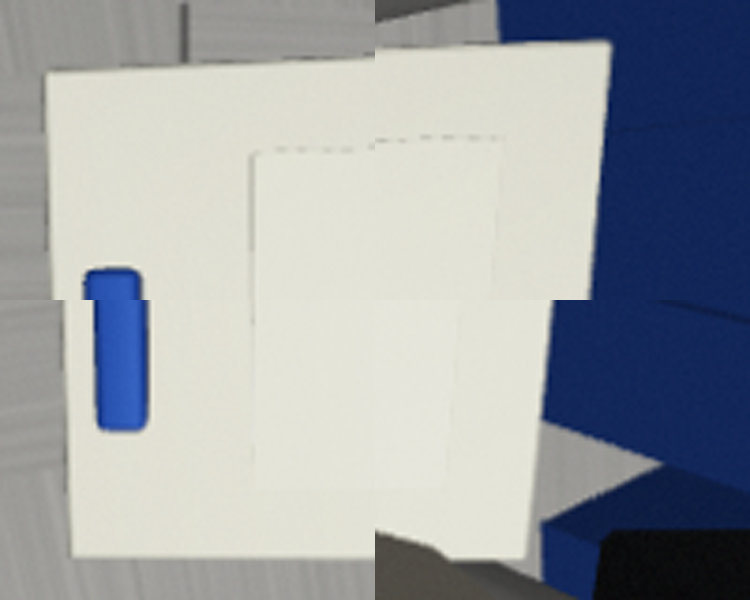

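```bash
cat > fit2.py <<'E'
from h import *
import pickle
from scipy.optimize import least_squares
c=pickle.load(open('w1.pkl','rb'))
P=[([-71,86,4],(322.3,59.5)),([71,86,4],(532.9,51.2)),([-71,-86,4],(329.2,288.5)),([71,-86,4],(510.5,288.5)),([-58,50,26],(340,111.7)),([-58,-50,26],(342.7,254.9))]
def f(v):
    X=Ro.from_euler('ZYX',[v[3],-v[4],v[5]]).apply(np.array([q[0] for q in P])/1e3)+v[:3]
    return (proj(c,X)-np.array([q[1] for q in P])-.0).ravel()
for free in (0,1):
    g=f if free else (lambda v:f(np.r_[v,.5,0]))
    s=least_squares(g,[.575,-.005,.11,-.2]+([.5,0] if free else [])); print(np.round(s.x,4),np.round(s.fun.reshape(-1,2),1).tolist())
    v=s.x if free else np.r_[s.x,.5,0]
    for X in ([-58,0,15],[65,0,0]): print(Ro.from_euler('ZYX',[v[3],-v[4],v[5]]).apply(np.array(X)/1e3)+v[:3])
E
python3 fit2.py
```

```text
[ 0.5787 -0.0048  0.1083 -0.1803] [[-0.5, -0.3], [0.1, -0.1], [-0.2, -0.3], [-0.3, 0.1], [0.3, 0.4], [0.5, 0.1]]
[0.5215773  0.0056504  0.09361458]
[ 0.63484595 -0.01499077  0.13942018]
[ 0.5788 -0.0048  0.1081 -0.1799  0.504  -0.0056] [[-0.4, -0.1], [-0.1, -0.1], [-0.2, -0.2], [-0.0, 0.4], [0.2, 0.2], [0.4, -0.2]]
[0.52174995 0.00568458 0.09324752]
[ 0.63482946 -0.0149658   0.13951399]
```

```bash
cat >> h.py <<'E'
LID=np.array([.5787,-.0048,.1083]); YAW=-.180
RL=Ro.from_euler('ZY',[YAW,-.5])
def lidp(x,y,z): return LID+RL.apply(np.array([x,y,z])/1e3)
TUB=LID-RL.apply([0,0,.075])
def tubp(x,y,z): return TUB+RL.apply(np.array([x,y,z])/1e3)
E
python3 - <<'E'
from h import *
plan(toolR(YAW,.5),lidp(-58,0,110))
E
```

```text
t 3.27 pos err mm (tool axes) [ 23.    8.5 108.7] rot [-0.087  0.01  -0.027] min rows 2.9 open 0.0917 F [ 0.  -0.5 -0.4]
n 3 rot/row [-0.0291  0.0035 -0.0088]
{"offset":[7.7,2.8,36.2],"rotation":[-0.029,0.003,-0.009]}, {"offset":[7.5,1.8,36.3],"rotation":[-0.029,0.003,-0.009]}, {"offset":[7.4,0.8,36.4],"rotation":[-0.029,0.003,-0.009]}
```

Call:
apply_moves --motion '[{"offset": [6,2,27],"rotation": [-0.022,0.003,-0.007]},{"offset": [6,1.5,27],"rotation": [-0.022,0.003,-0.007]},{"offset": [5.5,1,27],"rotation": [-0.022,0.003,-0.007]},{"offset": [5.5,0.5,27],"rotation": [-0.022,0.003,-0.007]},{"offset": [0,0,0],"rotation": [0,0,0]}]' --grip 0.5

```text
time: 3.68
tool_pos: [0.4803, 0.0218, 0.1884]
tool_rot: [2.646, 0.002, 1.405]
contact_force: [-0.3, -0.8, -0.1]
opening: 0.0631
```

```bash
python3 - <<'E'
from h import *
plan(toolR(YAW,.5),lidp(-58,0,72.5))
E
```

```text
t 3.68 pos err mm (tool axes) [-8.7 -7.1 46.5] rot [-0.005 -0.005  0.013] min rows 1.3 open 0.0631 F [-0.3 -0.8 -0.1]
n 2 rot/row [-0.0024 -0.0026  0.0066]
{"offset":[-4.4,-3.6,23.3],"rotation":[-0.002,-0.003,0.007]}, {"offset":[-4.3,-3.6,23.3],"rotation":[-0.002,-0.003,0.007]}
```

Call:
apply_moves --motion '[{"offset": [-8,-7,0],"rotation": [-0.005,-0.005,0.013]},{"offset": [0,0,0],"rotation": [0,0,0]},{"offset": [0,0,0],"rotation": [0,0,0]}]'

```text
time: 3.93
tool_pos: [0.4731, 0.0175, 0.1909]
tool_rot: [2.645, 0.0, 1.395]
contact_force: [-0.1, 0.4, -0.6]
opening: 0.0474
```

```bash
python3 - <<'E'
from h import *
plan(toolR(YAW,.5),lidp(-58,0,72.5))
R,p,o=cur()
c=read_camera('wrist'); save(c,'w2.png')
E
```

```text
t 3.93 pos err mm (tool axes) [-3.1 -2.7 51.7] rot [-0.003 -0.002  0.004] min rows 1.4 open 0.0474 F [-0.1  0.4 -0.6]
n 2 rot/row [-0.0015 -0.0009  0.0021]
{"offset":[-1.5,-1.4,25.9],"rotation":[-0.001,-0.001,0.002]}, {"offset":[-1.5,-1.4,25.9],"rotation":[-0.001,-0.001,0.002]}
```

View pics/w2.png

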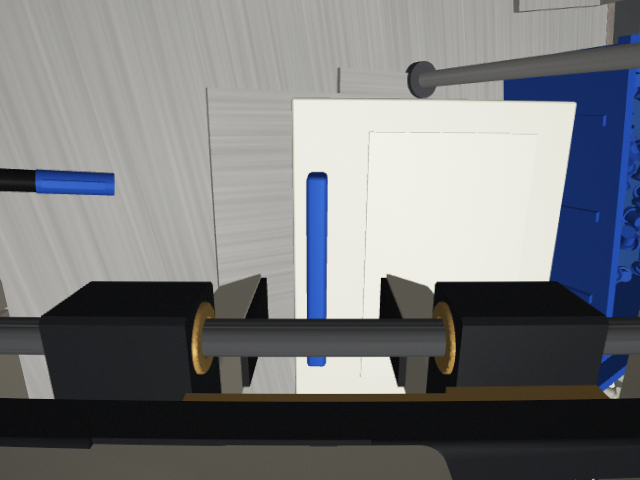

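The bar sits at (317,270), between the fingers but slightly to the downhill side, which agrees with the computed −2.7 mm.

Call:
apply_moves --motion '[{"offset": [-2,-2,15],"rotation": [-0.003,-0.002,0.004]},{"offset": [-1,-0.7,18],"rotation": [0,0,0]},{"offset": [0,0,10],"rotation": [0,0,0]},{"offset": [0,0,0],"rotation": [0,0,0]},{"offset": [0,0,0],"rotation": [0,0,0]}]'

```text
time: 4.4
tool_pos: [0.4999, 0.0121, 0.1747]
tool_rot: [2.66, 0.005, 1.386]
contact_force: [-0.4, -0.1, 0.2]
opening: 0.0459
```

```bash
python3 - <<'E'
from h import *
plan(toolR(YAW,.5),lidp(-58,0,72.5))
E
```

```text
t 4.40 pos err mm (tool axes) [ -2.4 -18.7  24.8] rot [-0.019  0.006 -0.002] min rows 0.8 open 0.0459 F [-0.4 -0.1  0.2]
n 1 rot/row [-0.0187  0.0065 -0.0023]
{"offset":[-2.4,-18.7,24.8],"rotation":[-0.019,0.006,-0.002]}
```

Call:
apply_moves --motion '[{"offset": [0,0,0],"rotation": [0,0,0]},{"offset": [0,0,0],"rotation": [0,0,0]}]'

```text
time: 4.57
tool_pos: [0.4998, 0.012, 0.1749]
tool_rot: [2.66, 0.005, 1.385]
contact_force: [0.1, 0.4, 0.0]
opening: 0.0456
```

```bash
python3 - <<'E'
from h import *
plan(toolR(YAW,.5),lidp(-58,0,72.5))
print(cur()[2])
E
```

```text
t 4.57 pos err mm (tool axes) [ -2.2 -18.7  24.9] rot [-0.019  0.007 -0.003] min rows 0.8 open 0.0456 F [0.1 0.4 0. ]
n 1 rot/row [-0.0185  0.0066 -0.0026]
{"offset":[-2.2,-18.7,24.9],"rotation":[-0.019,0.007,-0.003]}
{'time': 4.5667, 'qpos': array([-0.10949643,  0.30337421,  2.07844708, -0.14113427,  0.28240192,
        0.20078385]), 'qvel': array([-0.00097558, -0.00350782,  0.0046056 ,  0.000114  , -0.00039874,
        0.00143252]), 'joint_efforts': array([-3.31255118e-02, -3.45208311e+01, -1.81981695e+01, -7.21555855e-02,
       -2.10988820e+00,  4.10483102e-02]), 'tool_pos': array([0.49981631, 0.01195198, 0.17488705]), 'tool_rot': array([2.66010655, 0.00461958, 1.38539856]), 'contact_force': array([0.09247566, 0.37679331, 0.02979402]), 'torque': array([0.01538787, 0.31433755, 0.01764514]), 'opening': 0.04556223786476608}
```

```bash
cat > kin.py <<'E'
from h import *
from scipy.optimize import least_squares
D=[([1.13598546e+00,3.42737563e-01,1.52497701e+00,-4e-05,1.27539693,-.146],[0.14939062,0.5029928,0.29155115],[-3.1400844,-1.8e-4,2.852799]),
([-0.10949643,0.30337421,2.07844708,-0.14113427,0.28240192,0.20078385],[0.49981631,0.01195198,0.17488705],[2.66010655,.00461958,1.38539856])]
import os,json
if os.path.exists('log.json'):
    for l in open('log.json'): D.append(tuple(json.loads(l)))
def rz(a): return Ro.from_euler('z',a).as_matrix()
def ry(a): return Ro.from_euler('y',a).as_matrix()
K0=[0.,.3,.35,.35,.0,.2]
def fk(q,k):
    a,h,L1,L2,e,d=k
    R=rz(q[0]); p=R@np.array([a,0,h])
    R=R@ry(q[1]); p=p+R@np.array([0,0,L1])
    R=R@ry(q[2]); p=p+R@np.array([e,0,L2])
    R=R@rz(q[3])@ry(q[4]); p=p+R@np.array([0,0,d])
    return R@rz(q[5]),p
def fitk():
    def res(k):
        out=[]
        for q,p,r in D: out+=list((fk(q,k)[1]-p)*1e3)
        return out+list((np.array(k)-K0)[[0,4]]*1) 
    s=least_squares(res,K0); return s
if __name__=='__main__':
    s=fitk(); print(np.round(s.x,4),np.round(s.fun,1))
    for q,p,r in D:
        A=fk(q,s.x)[0].T@Ro.from_euler('xyz',r).as_matrix(); print(np.round(A,2).tolist())
E
cat >> h.py <<'E'
import json
def log():
    o=observe(); open('log.json','a').write(json.dumps([list(map(float,o['qpos'])),list(map(float,o['tool_pos'])),list(map(float,o['tool_rot']))])+'\n')
E
python3 kin.py
```

```text
[ 0.3007 -5.0354  2.1758 -0.9551 -1.3601 -1.6977] [ 69.2 -32.1  -0.    0.    0.    0.    0.3  -1.4]
[[0.0, -1.0, -0.0], [1.0, 0.0, -0.0], [0.0, -0.0, 1.0]]
[[0.0, -1.0, -0.0], [1.0, 0.0, 0.0], [-0.0, -0.0, 1.0]]
```

```bash
python3 - <<'E'
s=open('kin.py').read()
s=s.replace("K0=[0.,.3,.35,.35,.0,.2]","K0=[0.,.3,.35,.35,.0,.2,.076]").replace("a,h,L1,L2,e,d=k","a,h,L1,L2,e,d,b=k").replace("np.array([a,0,h])","np.array([a,b,h])")
open('kin.py','w').write(s)
E
python3 kin.py
python3 - <<'E'
from h import *
plan(toolR(YAW,.3),lidp(-75,0,120))
E
```

```text
[-0.0098  0.1935  0.5349  0.3791  0.0443  0.2525  0.0764] [ 0. -0.  0.  0.  0. -0. -0.  0.]
[[0.0, -1.0, -0.0], [1.0, 0.0, -0.0], [0.0, -0.0, 1.0]]
[[0.0, -1.0, -0.0], [1.0, 0.0, 0.0], [-0.0, -0.0, 1.0]]
t 4.57 pos err mm (tool axes) [ -2.6 -36.6 -22.2] rot [ 0.181  0.006 -0.003] min rows 1.6 open 0.0456 F [0.1 0.4 0. ]
n 2 rot/row [ 0.0907  0.0032 -0.0016]
{"offset":[-1.3,-18.3,-11.1],"rotation":[0.091,0.003,-0.002]}, {"offset":[-1.2,-19.2,-9.4],"rotation":[0.091,0.003,-0.002]}
```

Call:
apply_moves --motion '[{"offset": [0,0,-25],"rotation": [0,0,0]},{"offset": [0,-15,-25],"rotation": [0.09,0,0]},{"offset": [0,-15,-15],"rotation": [0.09,0,0]},{"offset": [0,0,0],"rotation": [0,0,0]},{"offset": [0,0,0],"rotation": [0,0,0]}]'

```text
time: 4.98
tool_pos: [0.4414, 0.0232, 0.2216]
tool_rot: [2.847, 0.004, 1.386]
contact_force: [0.9, -0.3, -0.2]
opening: 0.046
```

```bash
python3 - <<'E'
from h import *
log(); plan(toolR(YAW,.3),lidp(-75,0,120)); print(cur()[2]['qpos'])
E
python3 kin.py
```

```text
t 4.98 pos err mm (tool axes) [-2.7  3.3 47. ] rot [-0.006  0.005 -0.003] min rows 1.2 open 0.0460 F [ 0.9 -0.3 -0.2]
n 2 rot/row [-0.003   0.0025 -0.0017]
{"offset":[-1.4,1.7,23.5],"rotation":[-0.003,0.002,-0.002]}, {"offset":[-1.4,1.6,23.5],"rotation":[-0.003,0.002,-0.002]}
[-0.10587326  0.16304219  2.02996336 -0.04330784  0.656076    0.10879746]
[0.     0.2229 0.5062 0.3796 0.0465 0.2526 0.0764] [ 0. -0. -0.  0.  0. -0.  0.  0.  0.  0.  0.]
[[0.0, -1.0, -0.0], [1.0, 0.0, -0.0], [0.0, -0.0, 1.0]]
[[0.0, -1.0, -0.0], [1.0, 0.0, 0.0], [-0.0, -0.0, 1.0]]
[[0.0, -1.0, 0.0], [1.0, 0.0, 0.0], [-0.0, 0.0, 1.0]]
```

Call:
apply_moves --motion '[{"offset": [0,-10,-40],"rotation": [0.05,-0.1,0]},{"offset": [0,-10,-40],"rotation": [0.05,-0.1,0]},{"offset": [0,0,0],"rotation": [0,0,0]},{"offset": [0,0,0],"rotation": [0,0,0]}]'

```text
time: 5.32
tool_pos: [0.4041, 0.0337, 0.2912]
tool_rot: [2.935, 0.2, 1.333]
contact_force: [0.3, -0.6, -0.7]
opening: 0.0461
```

```bash
python3 - <<'E'
from h import *
log(); print(cur()[2]['qpos'])
E
python3 kin.py
```

```text
[ 0.04672501  0.07856091  1.90247223 -0.28816368  1.03186118  0.39612573]
[0.     0.2229 0.5062 0.3796 0.0465 0.2526 0.0764] [ 0. -0.  0.  0. -0. -0.  0. -0.  0. -0.  0.  0.  0.  0.]
[[0.0, -1.0, -0.0], [1.0, 0.0, -0.0], [0.0, -0.0, 1.0]]
[[0.0, -1.0, -0.0], [1.0, 0.0, 0.0], [-0.0, -0.0, 1.0]]
[[0.0, -1.0, 0.0], [1.0, 0.0, 0.0], [-0.0, 0.0, 1.0]]
[[0.0, -1.0, 0.0], [1.0, 0.0, 0.0], [-0.0, 0.0, 1.0]]
```

```bash
cat > ik.py <<'E'
from kin import *
K=[0.,.2229,.5062,.3796,.0465,.2526,.0764]
s=fitk(); K=s.x
RF=np.array([[0,-1,0],[1,0,0],[0,0,1.]])
lo=np.array([-2.53,-.77,.04,-1,.28,-3.11]);hi=np.array([2.53,2.02,2.7,4.14,2.66,3.11])
def fkt(q):
    R,p=fk(q,K); return R@RF,p
seeds=[[0,.3,2.0,0,.6,.1],[0,.3,2.,1,.5,-1],[0,.3,2.,-.8,.5,1],[0,.3,2.,2.8,.5,-2.8],[-.2,.3,2.,1.8,.5,-1.6]]
def ik(Rt,pt,m=.02,extra=()):
    best=[]
    for q0 in list(extra)+seeds:
        def f(q):
            R,p=fkt(q); return np.r_[(p-pt)*10,Ro.from_matrix(R.T@Rt).as_rotvec()]
        r=least_squares(f,np.clip(q0,lo+m+1e-3,hi-m-1e-3),bounds=(lo+m,hi-m))
        best.append((np.abs(r.fun).max(),r.x))
    best.sort(key=lambda t:t[0]); return best
def Rpsi(yaw,tilt,psi): return toolR(yaw,tilt)@Ro.from_euler('y',psi).as_matrix()
E
python3 - <<'E'
from ik import *
print(K)
back=lidp(65,0,0)
def grasp(dt,psi,up=0,dx=0,yaw=YAW,y=0):
    # lid tilted by dt about back
    Rl=Ro.from_euler('ZY',[yaw,-(.5-dt)])
    tip=back+Rl.apply(np.array([-123,y,6.5+9.5*abs(np.sin(psi))])/1e3)
    R=Rpsi(yaw,.5-dt,psi); return R,tip-R[:,2]*.066+[0,0,up]
for psi in np.arange(-.7,.71,.1):
    out=[]
    for dt in (0,.15,.3):
        e,q=ik(*grasp(dt,psi))[0]; out.append((round(e,3),np.round(q,2).tolist()))
    print(round(psi,1),out)
E
```

```text
[1.86516479e-07 2.22898570e-01 5.06199847e-01 3.79599550e-01
 4.64992210e-02 2.52580267e-01 7.63999456e-02]
-0.7 [(np.float64(0.067), [0.31, 0.62, 1.82, -0.98, 1.02, 1.37]), (np.float64(0.0), [0.3, 0.6, 1.77, -0.9, 1.08, 1.18]), (np.float64(0.0), [0.27, 0.59, 1.68, -0.77, 1.19, 0.93])]
-0.6 [(np.float64(0.061), [0.27, 0.57, 1.87, -0.98, 0.9, 1.33]), (np.float64(0.0), [0.26, 0.54, 1.82, -0.87, 0.97, 1.12]), (np.float64(0.0), [0.23, 0.54, 1.71, -0.71, 1.11, 0.87])]
-0.5 [(np.float64(0.052), [0.22, 0.52, 1.93, -0.98, 0.78, 1.3]), (np.float64(0.0), [0.21, 0.49, 1.86, -0.82, 0.87, 1.05]), (np.float64(0.0), [0.18, 0.49, 1.74, -0.64, 1.02, 0.79])]
-0.4 [(np.float64(0.039), [0.17, 0.47, 1.98, -0.98, 0.65, 1.25]), (np.float64(0.0), [0.16, 0.44, 1.89, -0.75, 0.76, 0.95]), (np.float64(0.0), [0.13, 0.45, 1.77, -0.56, 0.94, 0.69])]
-0.3 [(np.float64(0.021), [0.11, 0.43, 2.03, -0.98, 0.51, 1.21]), (np.float64(0.0), [0.09, 0.4, 1.93, -0.66, 0.66, 0.82]), (np.float64(0.0), [0.07, 0.41, 1.8, -0.45, 0.86, 0.57])]
-0.2 [(np.float64(0.0), [0.05, 0.4, 2.08, -0.97, 0.37, 1.15]), (np.float64(0.0), [0.03, 0
[... 1012 characters left out ...]
4(0.0), [-0.45, 0.4, 2.16, 1.23, 0.55, -1.45]), (np.float64(0.0), [-0.43, 0.37, 2.04, 0.82, 0.67, -0.96]), (np.float64(0.0), [-0.41, 0.37, 1.91, 0.59, 0.86, -0.66])]
0.5 [(np.float64(0.0), [-0.52, 0.44, 2.15, 1.23, 0.68, -1.52]), (np.float64(0.0), [-0.49, 0.4, 2.03, 0.91, 0.77, -1.1]), (np.float64(0.0), [-0.47, 0.4, 1.91, 0.69, 0.93, -0.79])]
0.6 [(np.float64(0.0), [-0.58, 0.48, 2.12, 1.22, 0.8, -1.57]), (np.float64(0.0), [-0.55, 0.44, 2.02, 0.96, 0.88, -1.2]), (np.float64(0.0), [-0.52, 0.43, 1.91, 0.77, 1.0, -0.9])]
0.7 [(np.float64(0.0), [-0.63, 0.53, 2.09, 1.2, 0.92, -1.61]), (np.float64(0.0), [-0.6, 0.49, 2.0, 0.99, 0.98, -1.27]), (np.float64(0.0), [-0.57, 0.48, 1.9, 0.83, 1.08, -0.99])]
```

```bash
cat >> ik.py <<'E'
back=lidp(65,0,0)
def grasp(dt,psi,stand=0,up=0,dx=0,yaw=YAW,gap=2.5):
    Rl=Ro.from_euler('ZY',[yaw,-(.5-dt)])
    tip=back+Rl.apply(np.array([-123,0,4+gap+9.5*abs(np.sin(psi))])/1e3)
    R=Rpsi(yaw,.5-dt,psi); return R,tip-R[:,2]*(.066+stand)+[dx,0,up]
E
python3 - <<'E'
from ik import *
q=cur()[2]['qpos']
for st in (.08,.04,0):
    G=grasp(0,.35,st); e,q=ik(*G,extra=[q])[0]; print(st,e,np.round(q,2),np.round(G[1],3))
plan(*grasp(0,.35,.08))
E
```

```text
0.08 1.1102230246251565e-15 [-0.52  0.19  2.17  0.92  0.64 -1.15] [ 0.45  -0.032  0.209]
0.04 8.326672684688674e-16 [-0.47  0.29  2.17  1.05  0.55 -1.26] [ 0.471 -0.022  0.176]
0 1.1102230246251565e-15 [-0.42  0.38  2.16  1.21  0.49 -1.4 ] [ 0.491 -0.012  0.143]
t 5.32 pos err mm (tool axes) [-36.   40.6 101.2] rot [-0.3    0.555 -0.037] min rows 5.6 open 0.0461 F [ 0.3 -0.6 -0.7]
n 6 rot/row [-0.0499  0.0925 -0.0062]
{"offset":[-6.0,6.8,16.9],"rotation":[-0.050,0.093,-0.006]}, {"offset":[-7.6,5.9,16.6],"rotation":[-0.050,0.093,-0.006]}, {"offset":[-9.1,5.0,16.1],"rotation":[-0.050,0.093,-0.006]}, {"offset":[-10.6,4.2,15.4],"rotation":[-0.050,0.093,-0.006]}, {"offset":[-12.0,3.4,14.5],"rotation":[-0.050,0.093,-0.006]}, {"offset":[-13.3,2.6,13.5],"rotation":[-0.050,0.093,-0.006]}
```

Call:
apply_moves --motion '[{"offset": [-6,7,17],"rotation": [-0.05,0.093,-0.006]},{"offset": [-7.6,6,16.6],"rotation": [-0.05,0.093,-0.006]},{"offset": [-9,5,16],"rotation": [-0.05,0.093,-0.006]},{"offset": [-10.6,4.2,15.4],"rotation": [-0.05,0.093,-0.006]},{"offset": [-12,3.4,14.5],"rotation": [-0.05,0.093,-0.006]},{"offset": [-13.3,2.6,13.5],"rotation": [-0.05,0.093,-0.006]},{"offset": [0,0,0],"rotation": [0,0,0]},{"offset": [0,0,0],"rotation": [0,0,0]}]'

```text
time: 5.98
tool_pos: [0.4384, -0.0138, 0.2221]
tool_rot: [2.72, -0.194, 1.492]
contact_force: [-0.4, 0.1, -0.4]
opening: 0.0462
```

```bash
python3 - <<'E'
from ik import *
print(np.round(cur()[2]['qpos'],3))
plan(*grasp(0,.35,.08),1);plan(*grasp(0,.35,.03),4)
E
```

```text
[-0.379  0.125  2.134  0.546  0.591 -0.672]
t 5.98 pos err mm (tool axes) [-19.6   8.5  13.7] rot [-0.087  0.131 -0.012] min rows 1.4 open 0.0462 F [-0.4  0.1 -0.4]
n 1 rot/row [-0.087   0.131  -0.0116]
{"offset":[-19.6,8.5,13.7],"rotation":[-0.087,0.131,-0.012]}
t 5.98 pos err mm (tool axes) [-13.1  12.8  63.1] rot [-0.087  0.131 -0.012] min rows 1.7 open 0.0462 F [-0.4  0.1 -0.4]
n 4 rot/row [-0.0218  0.0327 -0.0029]
{"offset":[-3.3,3.2,15.8],"rotation":[-0.022,0.033,-0.003]}, {"offset":[-3.8,2.9,15.7],"rotation":[-0.022,0.033,-0.003]}, {"offset":[-4.3,2.5,15.7],"rotation":[-0.022,0.033,-0.003]}, {"offset":[-4.8,2.1,15.6],"rotation":[-0.022,0.033,-0.003]}
```

Call:
apply_moves --motion '[{"offset": [-9,4,7],"rotation": [-0.044,0.066,-0.006]},{"offset": [-10,4,7],"rotation": [-0.044,0.066,-0.006]},{"offset": [0,0,0],"rotation": [0,0,0]},{"offset": [0,0,0],"rotation": [0,0,0]}]'

```text
time: 6.32
tool_pos: [0.4467, -0.0273, 0.2098]
tool_rot: [2.649, -0.28, 1.54]
contact_force: [0.5, -0.1, -0.3]
opening: 0.0459
```

```bash
python3 - <<'E'
from ik import *
print(np.round(cur()[2]['qpos'],3))
plan(*grasp(0,.35,.03),3)
E
```

```text
[-0.485  0.174  2.168  0.836  0.612 -1.038]
t 6.32 pos err mm (tool axes) [-3.1  5.2 50.9] rot [-0.027  0.034 -0.007] min rows 1.3 open 0.0459 F [ 0.5 -0.1 -0.3]
n 3 rot/row [-0.0089  0.0112 -0.0025]
{"offset":[-1.0,1.7,17.0],"rotation":[-0.009,0.011,-0.002]}, {"offset":[-1.2,1.6,17.0],"rotation":[-0.009,0.011,-0.002]}, {"offset":[-1.4,1.4,17.0],"rotation":[-0.009,0.011,-0.002]}
```

Call:
apply_moves --motion '[{"offset": [-1.5,2,17],"rotation": [-0.01,0.012,-0.003]},{"offset": [-1.5,2,17],"rotation": [-0.01,0.012,-0.003]},{"offset": [-1.5,1.5,17],"rotation": [-0.009,0.012,-0.003]},{"offset": [0,0,0],"rotation": [0,0,0]},{"offset": [0,0,0],"rotation": [0,0,0]}]'

```text
time: 6.73
tool_pos: [0.4767, -0.0177, 0.1684]
tool_rot: [2.621, -0.301, 1.56]
contact_force: [-0.2, 0.5, 0.6]
opening: 0.0457
```

```bash
python3 - <<'E'
from ik import *
print(np.round(cur()[2]['qpos'],3))
plan(*grasp(0,.35,0),3)
c=read_camera('wrist'); save(c,'w3.png')
E
```

```text
[-0.442  0.309  2.168  1.073  0.526 -1.268]
t 6.73 pos err mm (tool axes) [-1.6 -0.6 29.2] rot [-0.005  0.006 -0.001] min rows 0.8 open 0.0457 F [-0.2  0.5  0.6]
n 3 rot/row [-0.0015  0.0021 -0.0002]
{"offset":[-0.5,-0.2,9.7],"rotation":[-0.002,0.002,-0.000]}, {"offset":[-0.6,-0.2,9.7],"rotation":[-0.002,0.002,-0.000]}, {"offset":[-0.6,-0.2,9.7],"rotation":[-0.002,0.002,-0.000]}
```

View pics/w3.png

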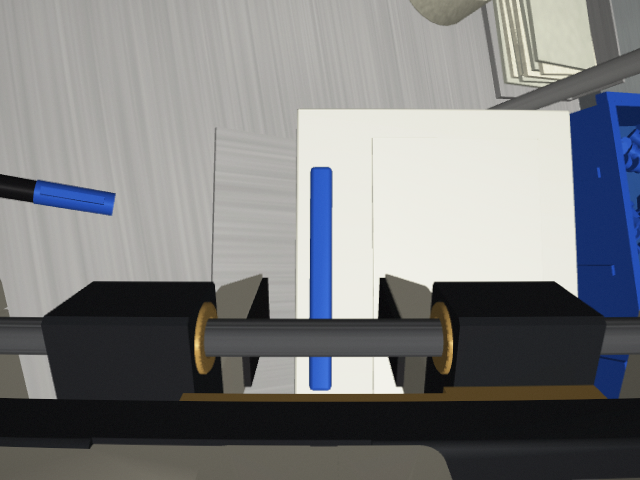

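The bar, running from (320,170) to (320,388), is centred and parallel between the fingers. I advance 29 mm.

Call:
apply_moves --motion '[{"offset": [-0.6,-0.2,10],"rotation": [-0.003,0.004,0]},{"offset": [-0.6,-0.2,10],"rotation": [0,0,0]},{"offset": [-0.4,-0.2,9],"rotation": [0,0,0]},{"offset": [0,0,0],"rotation": [0,0,0]},{"offset": [0,0,0],"rotation": [0,0,0]}]'

```text
time: 7.2
tool_pos: [0.4907, -0.0102, 0.1485]
tool_rot: [2.614, -0.3, 1.565]
contact_force: [0.4, -0.0, -0.2]
opening: 0.046
```

```bash
python3 - <<'E'
from ik import *
print(np.round(cur()[2]['qpos'],3))
plan(*grasp(0,.35,0),1)
E
```

```text
[-0.408  0.37   2.161  1.186  0.484 -1.367]
t 7.20 pos err mm (tool axes) [-3.  -2.1  3.7] rot [0.001 0.005 0.003] min rows 0.1 open 0.0460 F [ 0.4 -0.  -0.2]
n 1 rot/row [0.0007 0.0049 0.0034]
{"offset":[-3.0,-2.1,3.7],"rotation":[0.001,0.005,0.003]}
```

Call:
apply_moves --motion '[{"offset": [-3,-2,4],"rotation": [0.001,0.005,0.003]},{"offset": [0,0,0],"rotation": [0,0,0]},{"offset": [0,0,0],"rotation": [0,0,0]}]'

```text
time: 7.45
tool_pos: [0.4907, -0.0115, 0.1461]
tool_rot: [2.613, -0.304, 1.566]
contact_force: [0.1, 0.9, -0.4]
opening: 0.046
```

```bash
python3 - <<'E'
from ik import *
plan(*grasp(0,.35,0),1)
E
```

```text
t 7.45 pos err mm (tool axes) [-1.1 -1.2  2.1] rot [0.002 0.001 0.002] min rows 0.1 open 0.0460 F [ 0.1  0.9 -0.4]
n 1 rot/row [0.0016 0.0006 0.002 ]
{"offset":[-1.1,-1.2,2.1],"rotation":[0.002,0.001,0.002]}
```

Call:
apply_moves --motion '[{"offset": [0,-1.5,2],"rotation": [0,0,0]},{"offset": [0,0,0],"rotation": [0,0,0]},{"offset": [0,0,0],"rotation": [0,0,0]},{"offset": [0,0,0],"rotation": [0,0,0]},{"offset": [0,0,0],"rotation": [0,0,0]},{"offset": [0,0,0],"rotation": [0,0,0]},{"offset": [0,0,0],"rotation": [0,0,0]}]' --grip 1.0 --grip_force 45

```text
time: 8.03
tool_pos: [0.4902, -0.0108, 0.1455]
tool_rot: [2.611, -0.303, 1.566]
contact_force: [-1.0, 0.1, 0.1]
opening: 0.0094
```

```bash
python3 - <<'E'
from ik import *
plan(*grasp(0,.35,0),1)
c=read_camera('wrist'); save(c,'w4.png')
E
```

```text
t 8.03 pos err mm (tool axes) [-1.6 -0.4  1.7] rot [0.004 0.002 0.003] min rows 0.1 open 0.0094 F [-1.   0.1  0.1]
n 1 rot/row [0.0035 0.0017 0.0028]
{"offset":[-1.6,-0.4,1.7],"rotation":[0.004,0.002,0.003]}
```

View pics/w4.png

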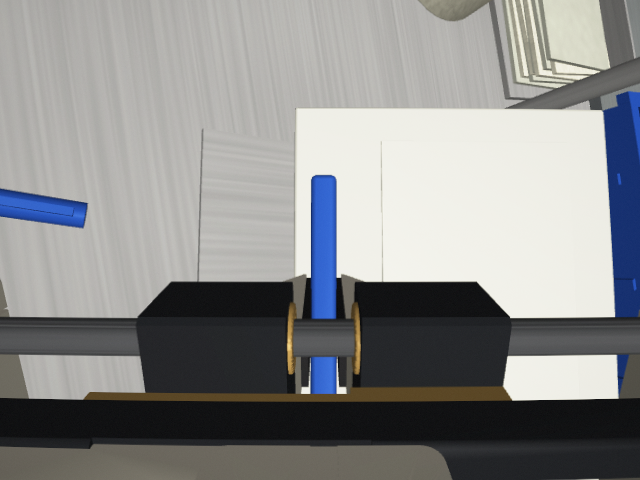

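```bash
cat >> ik.py <<'E'
def pivot(dt,n,extra=(0,0,0)):
    R,p,o=cur(); ax=RL.apply([0,1,0]); Q=Ro.from_rotvec(ax*dt/n).as_matrix()
    R1=Q@R; p1=back+Q@(p-back)
    print('off',np.round(R.T@(p1-p)*1e3,1),'rot',np.round(Ro.from_matrix(R.T@R1).as_rotvec(),3),'open',o['opening'],'F',o['contact_force'],'t',o['time'])
    RLc=R@Ro.from_euler('y',-.35).as_matrix()@M.T
    print('tool tilt now',np.arcsin(RLc[2,0]))
E
python3 - <<'E'
from ik import *
pivot(.3,6)
E
```

```text
off [ 2.1  3.9 -5.7] rot [0.047 0.    0.017] open 0.00957913807429271 F [-0.78873113  0.04452608  0.83261502] t 8.0833
tool tilt now 0.5041955645297699
```

Call:
apply_moves --motion '[{"offset": [2.1,4,-6],"rotation": [0.047,0,0.017]},{"offset": [2.1,4,-6],"rotation": [0.047,0,0.017]},{"offset": [2.1,4,-6],"rotation": [0.047,0,0.017]},{"offset": [0,0,0],"rotation": [0,0,0]}]'

```text
time: 8.42
tool_pos: [0.4914, -0.0115, 0.1668]
tool_rot: [2.77, -0.324, 1.516]
contact_force: [0.5, -1.0, -0.3]
opening: 0.0095
```

```bash
python3 - <<'E'
from ik import *
pivot(.2,4)
plan(*grasp(.15,.35,0),1)
plan(*grasp(.3,.35,0),4)
E
```

```text
off [ 2.1  3.9 -5.7] rot [0.047 0.    0.017] open 0.009496956556788862 F [ 0.51983608 -0.95607133 -0.28582249] t 8.4167
tool tilt now 0.3509465821883922
t 8.42 pos err mm (tool axes) [-1.3  0.8  2.2] rot [0.    0.003 0.002] min rows 0.1 open 0.0095 F [ 0.5 -1.  -0.3]
n 1 rot/row [0.0004 0.0031 0.0016]
{"offset":[-1.3,0.8,2.2],"rotation":[0.000,0.003,0.002]}
t 8.42 pos err mm (tool axes) [  4.7  12.9 -14.3] rot [0.141 0.003 0.053] min rows 1.3 open 0.0095 F [ 0.5 -1.  -0.3]
n 4 rot/row [0.0354 0.0008 0.0132]
{"offset":[1.2,3.2,-3.6],"rotation":[0.035,0.001,0.013]}, {"offset":[1.2,3.1,-3.7],"rotation":[0.035,0.001,0.013]}, {"offset":[1.3,2.9,-3.8],"rotation":[0.035,0.001,0.013]}, {"offset":[1.3,2.8,-3.9],"rotation":[0.035,0.001,0.013]}
```

Tracking well. I continue to about 0.32 rad and hold.

Call:
apply_moves --motion '[{"offset": [2.1,4,-5.5],"rotation": [0.047,0,0.017]},{"offset": [2.1,4,-5.5],"rotation": [0.047,0,0.017]},{"offset": [2.1,4,-5.5],"rotation": [0.047,0,0.017]},{"offset": [0,0,0],"rotation": [0,0,0]},{"offset": [0,0,0],"rotation": [0,0,0]},{"offset": [0,0,0],"rotation": [0,0,0]}]'

```text
time: 8.92
tool_pos: [0.4971, -0.0106, 0.186]
tool_rot: [2.923, -0.344, 1.471]
contact_force: [0.1, -1.3, 0.6]
opening: 0.0094
```

```bash
python3 - <<'E'
from ik import *
plan(*grasp(.3,.35,0),4)
pivot(.1,2)
c=read_camera('wrist'); save(c,'w5.png')
s=read_camera('scene'); save(s,'s5.png',(200,150,420,350),3.5)
R,p,o=cur(); print(p,o['qpos'])
G=grasp(.3,.35,0); print(ik(G[0],p+[-.1,0,.06],extra=[o['qpos']])[0])
E
```

```text
t 8.92 pos err mm (tool axes) [-2.5  1.3  0.1] rot [ 0.003 -0.003  0.007] min rows 0.1 open 0.0094 F [ 0.1 -1.3  0.6]
n 4 rot/row [ 0.0007 -0.0007  0.0018]
{"offset":[-0.6,0.3,0.0],"rotation":[0.001,-0.001,0.002]}, {"offset":[-0.6,0.3,0.0],"rotation":[0.001,-0.001,0.002]}, {"offset":[-0.6,0.3,0.0],"rotation":[0.001,-0.001,0.002]}, {"offset":[-0.6,0.3,0.0],"rotation":[0.001,-0.001,0.002]}
off [ 2.1  3.8 -5.7] rot [0.047 0.    0.017] open 0.009437081700130173 F [ 0.05479264 -1.34777553  0.58044544] t 8.9167
tool tilt now 0.20519347802888271
[ 0.49683878 -0.01063258  0.18597413] [-0.37291401  0.35415012  1.91425425  0.53800529  0.82091386 -0.5956794 ]
(np.float64(2.220446049250313e-15), array([-0.47777867,  0.09271178,  2.06319207,  0.48580759,  0.96023574,
       -0.61043561]))
```

View pics/w5.png

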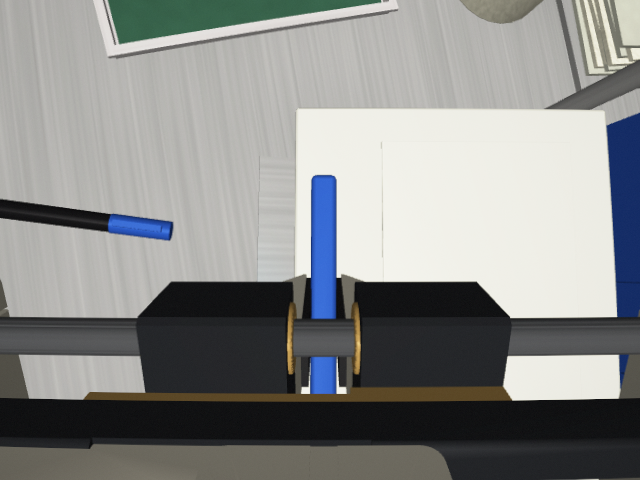

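View pics/s5.png

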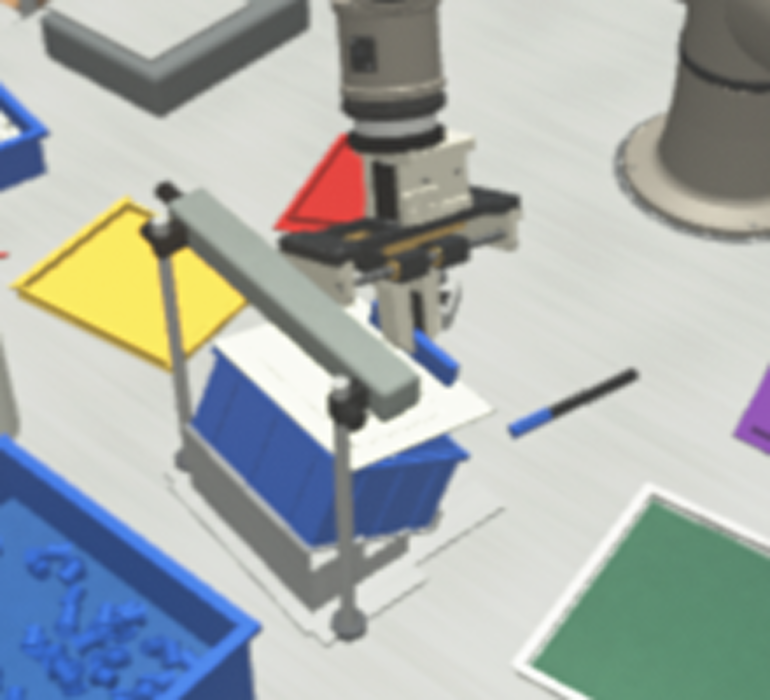

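```bash
python3 - <<'E'
from ik import *
R,p,o=cur()
plan(R,p+[-.005,0,.018],1)
plan(R,p+[-.12,.02,.06],6)
print(np.round(R.T,3))
E
```

```text
t 9.02 pos err mm (tool axes) [  5.6  -1.2 -17.8] rot [0. 0. 0.] min rows 0.5 open 0.0096 F [-0.  -0.2  0.4]
n 1 rot/row [0. 0. 0.]
{"offset":[5.6,-1.2,-17.8],"rotation":[0.000,0.000,0.000]}
t 9.02 pos err mm (tool axes) [  27.6 -107.   -78.7] rot [0. 0. 0.] min rows 3.6 open 0.0096 F [-0.  -0.2  0.4]
n 6 rot/row [0. 0. 0.]
{"offset":[4.6,-17.8,-13.1],"rotation":[0.000,0.000,0.000]}, {"offset":[4.6,-17.8,-13.1],"rotation":[0.000,0.000,0.000]}, {"offset":[4.6,-17.8,-13.1],"rotation":[0.000,0.000,0.000]}, {"offset":[4.6,-17.8,-13.1],"rotation":[0.000,0.000,0.000]}, {"offset":[4.6,-17.8,-13.1],"rotation":[0.000,0.000,0.000]}, {"offset":[4.6,-17.8,-13.1],"rotation":[0.000,0.000,0.000]}
[[ 0.095  0.937  0.337]
 [ 0.964 -0.17   0.203]
 [ 0.247  0.306 -0.919]]
```

Call:
apply_moves --motion '[{"offset": [3,-0.5,-9],"rotation": [0,0,0]},{"offset": [3,-0.5,-9],"rotation": [0,0,0]},{"offset": [4,-12,-10],"rotation": [0,0,0]},{"offset": [5,-18,-11],"rotation": [0,0,0]},{"offset": [5,-20,-12],"rotation": [0,0,0]},{"offset": [5,-20,-12],"rotation": [0,0,0]},{"offset": [5,-20,-10],"rotation": [0,0,0]},{"offset": [0,-12,0],"rotation": [0,0,0]},{"offset": [0,0,0],"rotation": [0,0,0]}]'

```text
time: 9.77
tool_pos: [0.3723, 0.0163, 0.2459]
tool_rot: [2.929, -0.348, 1.473]
contact_force: [-0.4, -0.4, -0.8]
opening: 0.0096
```

```bash
cat >> ik.py <<'E'
TRAY=np.array([.512,.315]); TYAW=.112
E
python3 - <<'E'
from ik import *
R,p,o=cur(); print(p,o['qpos'],o['opening'])
c=read_camera('wrist'); save(c,'w6.png')
s=read_camera('scene'); save(s,'s6.png',(200,150,420,350),3.5)
E
```

```text
[0.37231762 0.01627751 0.24588299] [-0.44067533  0.03760889  2.12633348  0.49446371  0.94478097 -0.59205523] 0.009608529756917008
```

View pics/s6.png

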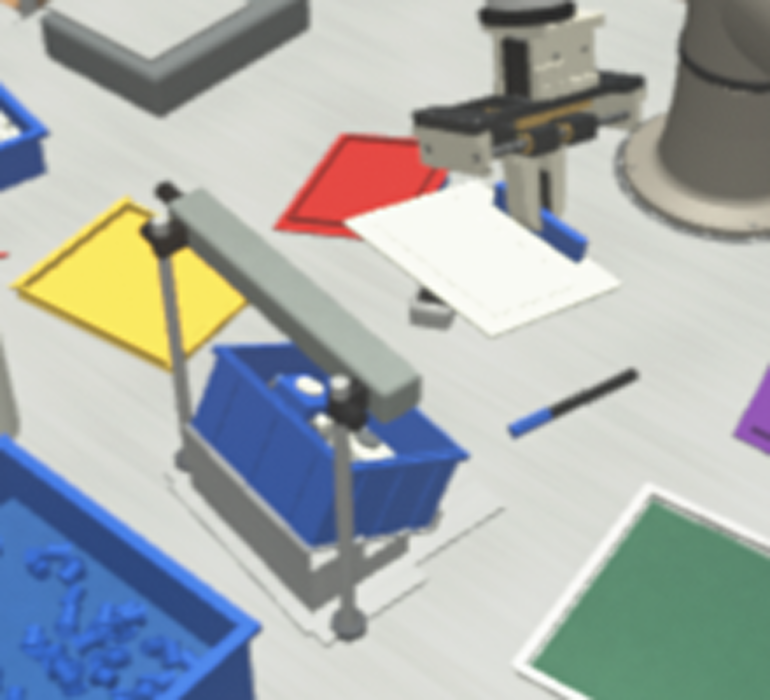

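View pics/w6.png

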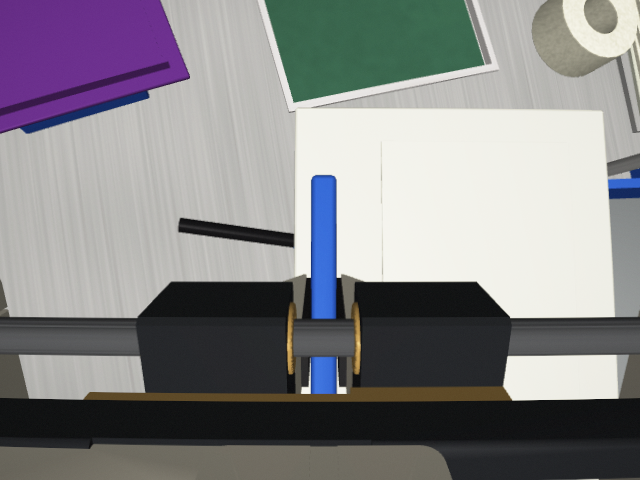

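```bash
cat >> ik.py <<'E'
R0=Ro.from_euler('xyz',[2.611,-.303,1.566]).as_matrix(); p0=np.array([.4902,-.0108,.1455])
LR=R0.T@RL.as_matrix(); Lp=R0.T@(LID-p0)   # lid in tool
def toolfor(c,yaw,tilt=0):
    Rl=Ro.from_euler('ZY',[yaw,-tilt]).as_matrix(); R=Rl@LR.T; return R,np.array(c)-R@Lp
def lidnow():
    R,p,o=cur(); Rl=R@LR; print('lid',np.round(p+R@Lp,4),'zyx',np.round(Ro.from_matrix(Rl).as_euler('ZYX'),3)); return R,p
E
python3 - <<'E'
from ik import *
lidnow(); q=cur()[2]['qpos']
for w in [((.44,.17,.22),-.05,.1),((.512,.315,.12),.112,0),((.512,.315,.012),.112,0)]:
    G=toolfor(*w); e,q=ik(*G,extra=[q])[0]; print(e,np.round(q,2),np.round(G[1],3))
plan(*toolfor((.44,.17,.22),-.05,.1))
E
```

```text
lid [0.4486 0.0248 0.1854] zyx [-0.174 -0.198  0.006]
5.551115123125783e-16 [-0.03  0.04  1.97  0.4   1.05 -0.19] [0.374 0.152 0.288]
1.6653345369377348e-15 [ 0.26  0.43  1.73  0.42  0.97 -0.1 ] [0.457 0.287 0.194]
1.887379141862766e-14 [ 0.26  0.6   1.82  0.53  0.73 -0.26] [0.457 0.287 0.086]
t 9.87 pos err mm (tool axes) [141.5 -15.1   4. ] rot [ 0.134  0.013 -0.082] min rows 3.7 open 0.0096 F [ 1.  -1.4 -1.6]
n 4 rot/row [ 0.0336  0.0033 -0.0204]
{"offset":[35.4,-3.8,1.0],"rotation":[0.034,0.003,-0.020]}, {"offset":[35.4,-3.0,1.2],"rotation":[0.034,0.003,-0.020]}, {"offset":[35.5,-2.2,1.4],"rotation":[0.034,0.003,-0.020]}, {"offset":[35.5,-1.5,1.6],"rotation":[0.034,0.003,-0.020]}
```

Call:
apply_moves --motion '[{"offset": [15,-4,0],"rotation": [0.015,0,-0.01]},{"offset": [23,-3,0],"rotation": [0.022,0.002,-0.014]},{"offset": [25,-2,1],"rotation": [0.025,0.002,-0.015]},{"offset": [25,-2,1],"rotation": [0.025,0.002,-0.015]},{"offset": [25,-2,1],"rotation": [0.025,0.002,-0.015]},{"offset": [20,-1,1],"rotation": [0.02,0.002,-0.013]},{"offset": [10,-1,0],"rotation": [0.01,0.002,0]},{"offset": [0,0,0],"rotation": [0,0,0]}]'

```text
time: 10.53
tool_pos: [0.3767, 0.1579, 0.2917]
tool_rot: [3.04, -0.346, 1.559]
contact_force: [1.3, 0.1, -0.8]
opening: 0.0092
```

```bash
python3 - <<'E'
from ik import *
lidnow()
plan(*toolfor((.512,.315,.10),.112,0),9)
E
```

```text
lid [0.4418 0.1764 0.2234] zyx [-0.048 -0.092 -0.001]
t 10.53 pos err mm (tool axes) [ 82.4  62.8 162.1] rot [ 0.141  0.009 -0.119] min rows 5.1 open 0.0092 F [ 1.3  0.1 -0.8]
n 9 rot/row [ 0.0156  0.001  -0.0132]
{"offset":[9.2,7.0,18.0],"rotation":[0.016,0.001,-0.013]}, {"offset":[9.0,7.4,17.9],"rotation":[0.016,0.001,-0.013]}, {"offset":[8.9,7.8,17.8],"rotation":[0.016,0.001,-0.013]}, {"offset":[8.8,8.2,17.7],"rotation":[0.016,0.001,-0.013]}, {"offset":[8.7,8.6,17.6],"rotation":[0.016,0.001,-0.013]}, {"offset":[8.5,8.9,17.4],"rotation":[0.016,0.001,-0.013]}, {"offset":[8.4,9.3,17.3],"rotation":[0.016,0.001,-0.013]}, {"offset":[8.3,9.7,17.2],"rotation":[0.016,0.001,-0.013]}, {"offset":[8.1,10.1,17.0],"rotation":[0.016,0.001,-0.013]}
```

Call:
apply_moves --motion '[{"offset": [15,6,8],"rotation": [0.016,0,-0.013]},{"offset": [15,7,10],"rotation": [0.016,0,-0.013]},{"offset": [13,8,17],"rotation": [0.016,0,-0.013]},{"offset": [10,8,20],"rotation": [0.016,0,-0.013]},{"offset": [9,9,20],"rotation": [0.016,0,-0.013]},{"offset": [7,9,20],"rotation": [0.016,0,-0.013]},{"offset": [5,9,20],"rotation": [0.016,0,-0.013]},{"offset": [4,6,20],"rotation": [0.016,0,-0.013]},{"offset": [2,3,14],"rotation": [0.01,0,-0.01]},{"offset": [0,0,0],"rotation": [0,0,0]},{"offset": [0,0,0],"rotation": [0,0,0]}]'

```text
time: 11.45
tool_pos: [0.4572, 0.2871, 0.1725]
tool_rot: [3.137, -0.336, 1.683]
contact_force: [-0.1, -0.3, -1.1]
opening: 0.0102
```

```bash
python3 - <<'E'
from ik import *
lidnow()
plan(*toolfor((.512,.315,.045),.112,0))
s=read_camera('scene'); save(s,'s7.png',(300,180,520,400),3)
c=read_camera('wrist'); save(c,'w7.png')
E
```

```text
lid [0.5123 0.314  0.0984] zyx [ 0.109 -0.    -0.012]
t 11.45 pos err mm (tool axes) [-17.8  -0.3  50.6] rot [ 0.001  0.012 -0.003] min rows 1.4 open 0.0102 F [-0.1 -0.3 -1.1]
n 2 rot/row [ 0.0007  0.0061 -0.0015]
{"offset":[-8.9,-0.2,25.3],"rotation":[0.001,0.006,-0.002]}, {"offset":[-9.1,-0.2,25.2],"rotation":[0.001,0.006,-0.002]}
```

View pics/s7.png

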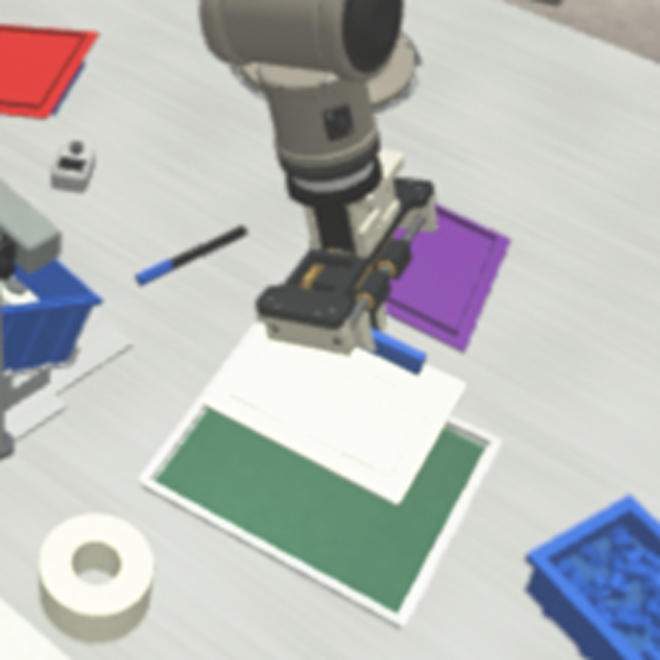

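View pics/w7.png

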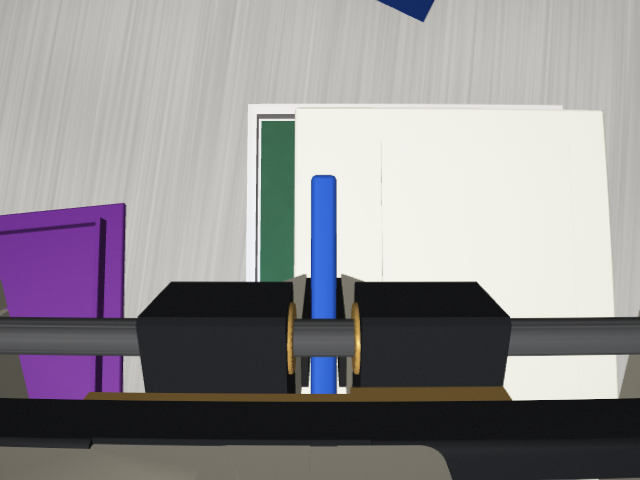

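Call:
apply_moves --motion '[{"offset": [-5,0,14],"rotation": [0,0.004,0]},{"offset": [-6,0,18],"rotation": [0,0.004,0]},{"offset": [-6,0,18],"rotation": [0,0.004,0]},{"offset": [-3,0,9],"rotation": [0,0,0]},{"offset": [0,0,0],"rotation": [0,0,0]},{"offset": [0,0,0],"rotation": [0,0,0]}]'

```text
time: 12.05
tool_pos: [0.4611, 0.2857, 0.1166]
tool_rot: [3.121, -0.351, 1.683]
contact_force: [0.1, 0.5, -1.1]
opening: 0.0097
```

```bash
python3 - <<'E'
from ik import *
lidnow()
plan(*toolfor((.512,.315,.013),.112,0))
E
```

```text
lid [0.5173 0.3135 0.0437] zyx [ 0.103 -0.016  0.002]
t 12.05 pos err mm (tool axes) [-8.6 -4.4 28.4] rot [ 0.018 -0.002 -0.003] min rows 0.8 open 0.0097 F [ 0.1  0.5 -1.1]
n 1 rot/row [ 0.0179 -0.0023 -0.0032]
{"offset":[-8.6,-4.4,28.4],"rotation":[0.018,-0.002,-0.003]}
```

Call:
apply_moves --motion '[{"offset": [-3,-2,9],"rotation": [0.01,0,-0.002]},{"offset": [-3,-2,9],"rotation": [0.01,0,-0.002]},{"offset": [-2.5,-0.5,8],"rotation": [0,0,0]},{"offset": [0,0,0],"rotation": [0,0,0]},{"offset": [0,0,0],"rotation": [0,0,0]}]'

```text
time: 12.47
tool_pos: [0.4582, 0.2865, 0.0901]
tool_rot: [3.134, -0.352, 1.689]
contact_force: [0.4, 1.4, -0.8]
opening: 0.0097
```

```bash
python3 - <<'E'
from ik import *
lidnow()
plan(*toolfor((.512,.315,.009),.112,0))
s=read_camera('scene'); save(s,'s8.png',(300,230,500,400),4)
E
```

```text
lid [0.5131 0.3149 0.0164] zyx [ 0.114 -0.003  0.003]
t 12.47 pos err mm (tool axes) [-1.9 -1.   7. ] rot [ 0.002 -0.003  0.003] min rows 0.2 open 0.0097 F [ 0.4  1.4 -0.8]
n 1 rot/row [ 0.0017 -0.0033  0.003 ]
{"offset":[-1.9,-1.0,7.0],"rotation":[0.002,-0.003,0.003]}
```

View pics/s8.png

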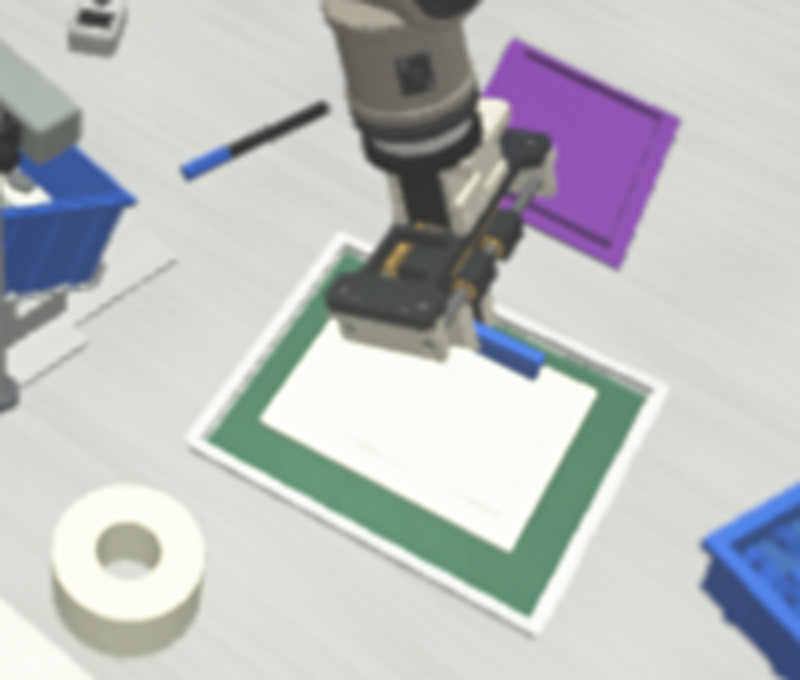

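The lid is level and centred about 5 mm above the tray floor. I lower it the last few mm.

Call:
apply_moves --motion '[{"offset": [-1,-0.5,3],"rotation": [0,0,0]},{"offset": [-0.5,0,2.5],"rotation": [0,0,0]},{"offset": [0,0,1.5],"rotation": [0,0,0]},{"offset": [0,0,0],"rotation": [0,0,0]}]'

```text
time: 12.85
tool_pos: [0.4577, 0.2877, 0.0828]
tool_rot: [3.133, -0.352, 1.69]
contact_force: [0.1, -0.9, -1.2]
opening: 0.009
```

```bash
python3 - <<'E'
from ik import *
lidnow()
plan(*toolfor((.512,.315,.009),.112,0))
E
```

```text
lid [0.5127 0.3162 0.0092] zyx [ 0.115 -0.004  0.003]
t 12.85 pos err mm (tool axes) [-0.6 -0.7 -0.3] rot [ 0.003 -0.003  0.004] min rows 0.0 open 0.0090 F [ 0.1 -0.9 -1.2]
n 1 rot/row [ 0.0025 -0.0034  0.0036]
{"offset":[-0.6,-0.7,-0.3],"rotation":[0.003,-0.003,0.004]}
```

Call:
apply_moves --motion '[{"offset": [-0.5,0,1.5],"rotation": [0,0,0]},{"offset": [-0.5,0,1.5],"rotation": [0,0,0]},{"offset": [0,0,0],"rotation": [0,0,0]}]'

```text
time: 13.1
tool_pos: [0.458, 0.2877, 0.0833]
tool_rot: [3.131, -0.354, 1.692]
contact_force: [0.1, 0.4, -1.8]
opening: 0.0093
```

```bash
python3 - <<'E'
from ik import *
lidnow();print(observe()['contact_force'])
s=read_camera('scene'); save(s,'s9.png',(340,280,480,390),5)
E
```

```text
lid [0.5131 0.3164 0.0099] zyx [ 0.116 -0.006  0.006]
[ 0.07410069  0.41450843 -1.80100898]
```

View pics/s9.png

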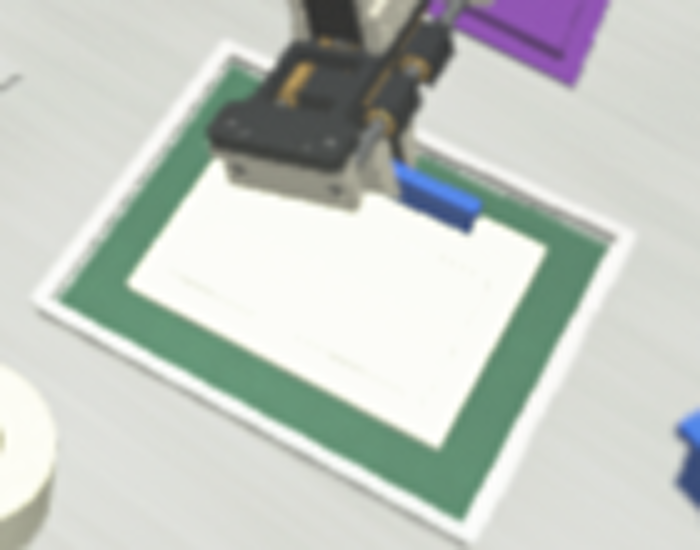

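Call:
apply_moves --motion '[{"offset": [0,0,0],"rotation": [0,0,0]},{"offset": [0,0,0],"rotation": [0,0,0]},{"offset": [0,0,0],"rotation": [0,0,0]},{"offset": [0,0,0],"rotation": [0,0,0]},{"offset": [0,0,-5],"rotation": [0,0,0]},{"offset": [0,0,-15],"rotation": [0,0,0]},{"offset": [0,0,-25],"rotation": [0,0,0]},{"offset": [0,0,-30],"rotation": [0,0,0]},{"offset": [0,0,-30],"rotation": [0,0,0]}]' --grip 0.55

```text
time: 13.9
tool_pos: [0.4586, 0.2509, 0.1797]
tool_rot: [-3.139, -0.352, 1.69]
contact_force: [0.2, 0.4, 0.3]
opening: 0.0412
```

```bash
python3 - <<'E'
from ik import *
R,p,o=cur(); print(p,o['tool_rot'],o['opening'],o['qpos'])
s=read_camera('scene'); save(s,'s10.png',(240,180,480,390),3.3)
import pickle
t=read_camera('top'); save(t,'t10.png',(160,180,370,300),3.8); pickle.dump((s,t),open('st10.pkl','wb'))
for pth in (s,t):
  for n in ('sensor_blue','sensor_white','insert','lid'):
    for r in tip_of(n,pth)[:2]: print(n,np.round(r['location'],4),round(r['score'],2))
E
```

```text
[0.45857597 0.25090036 0.17969679] [-3.13884212 -0.35177612  1.68971876] 0.041162956746421134 [ 0.18292431  0.43917913  1.77255684  0.43471508  0.95599832 -0.19452759]
sensor_blue [ 0.5879 -0.0476  0.0684] 0.7
sensor_white [ 0.6027 -0.0078  0.0695] 0.63
sensor_white [0.6099 0.0278 0.067 ] 0.47
insert [ 0.6034 -0.0081  0.0682] 0.8
lid [0.5101 0.3177 0.0079] 0.92
lid [0.2396 0.2662 0.0191] 0.84
sensor_blue [ 0.592  -0.0491  0.069 ] 0.76
sensor_white [0.6096 0.0296 0.0691] 0.48
insert [ 0.6005 -0.0093  0.0719] 0.61
lid [0.2368 0.2623 0.0193] 0.95
lid [0.5125 0.318  0.0134] 0.69
```

View pics/s10.png

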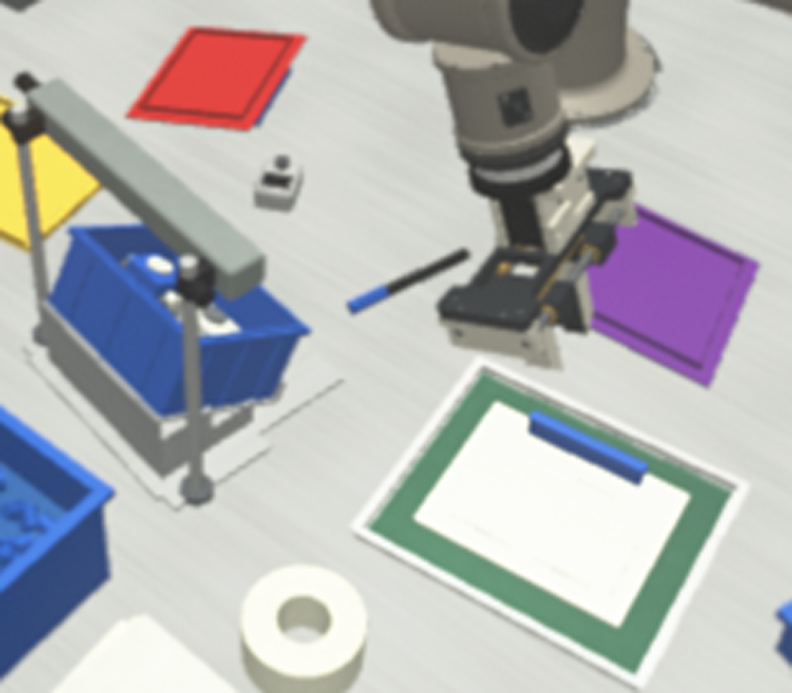

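View pics/t10.png

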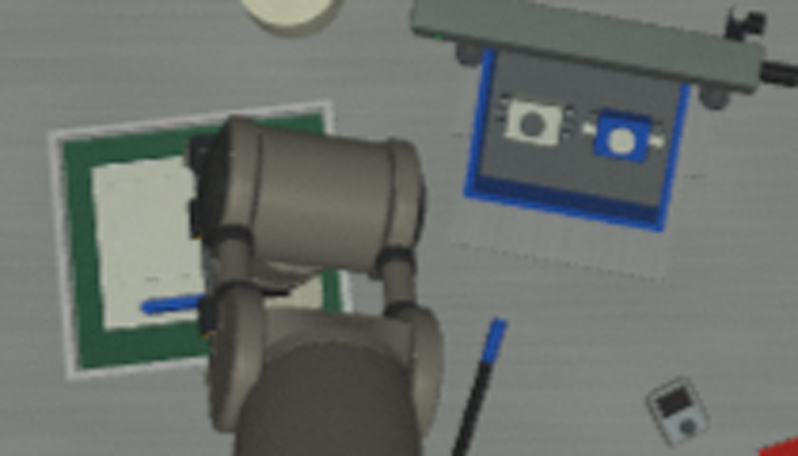

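```bash
cat >> ik.py <<'E'
def hpose(tilt,psi,x=0,zt=6,y=-37,lift=0):
    # finger tip centre zt mm above housing base, at tub x, tool tilt/psi about the grasp region (pad centre at block mid)
    R=Rpsi(YAW,tilt,psi)
    g=tubp(x,y,29+zt+lift)   # tip point along the tub axis
    # tip point lies so that tool axis passes through block centre (z=15 above base)
    c=tubp(x,y,29+15+lift)
    L=(15-zt)/1e3
    tip=c+R[:,2]*L
    return R,tip-R[:,2]*.066
E
python3 - <<'E'
from ik import *
print('blue nominal',tubp(0,-37,29),'white',tubp(0,37,29))
for tilt in (.5,.55,.6,.65,.7):
  for psi in (-.4,-.3,-.2,-.1,0,.1,.2,.3,.4):
    r=[]
    for x,l in ((0,0),(0,11),(-20,30)):
        e,q=ik(*hpose(tilt,psi,x=x,lift=l),m=.03)[0]; r.append((round(float(e),3),np.round(q,2).tolist()))
    if max(a[0] for a in r)<.01: print(tilt,psi,r)
E
```

```text
blue nominal [ 0.59377318 -0.04515046  0.0679312 ] white [0.60702136 0.02765397 0.0679312 ]
0.5 -0.2 [(0.0, [-0.07, 0.5, 1.95, -0.86, 0.33, 0.93]), (0.0, [-0.07, 0.47, 1.95, -0.82, 0.34, 0.89]), (0.0, [-0.07, 0.43, 2.01, -0.86, 0.34, 0.93])]
0.5 0.2 [(0.0, [-0.35, 0.48, 1.99, 0.94, 0.35, -1.07]), (0.0, [-0.36, 0.45, 2.0, 0.9, 0.36, -1.03]), (0.0, [-0.37, 0.4, 2.06, 0.93, 0.36, -1.07])]
0.5 0.3 [(0.0, [-0.42, 0.5, 1.98, 1.06, 0.47, -1.24]), (0.0, [-0.42, 0.47, 1.99, 1.03, 0.48, -1.21]), (0.0, [-0.44, 0.42, 2.05, 1.05, 0.48, -1.25])]
0.5 0.4 [(0.0, [-0.48, 0.52, 1.97, 1.12, 0.59, -1.34]), (0.0, [-0.48, 0.5, 1.98, 1.09, 0.6, -1.32]), (0.0, [-0.5, 0.45, 2.04, 1.11, 0.61, -1.35])]
0.55 0.2 [(0.0, [-0.36, 0.48, 2.03, 1.18, 0.32, -1.32]), (0.0, [-0.36, 0.45, 2.04, 1.12, 0.32, -1.27]), (0.0, [-0.37, 0.4, 2.1, 1.17, 0.33, -1.32])]
0.55 0.3 [(0.0, [-0.43, 0.49, 2.02, 1.24, 0.45, -1.43]), (0.0, [-0.43, 0.47, 2.03, 1.2, 0.46, -1.39]), (0.0, [-0.45, 0.42, 2.09, 1.22, 0.46, -1.44])]
0.55 0.4 [(0.0, [-0.49, 0.52, 2.01, 1.25, 0.58, -1.5]), (0.0, [-0.49, 0.5, 2.01, 1.22, 0.58, -1.47]), (0.0, [-0.51, 
[... 673 characters left out ...]
45, -1.86]), (0.0, [-0.44, 0.48, 2.1, 1.58, 0.45, -1.81]), (0.0, [-0.46, 0.43, 2.17, 1.6, 0.46, -1.86])]
0.65 0.4 [(0.0, [-0.51, 0.53, 2.08, 1.53, 0.58, -1.83]), (0.0, [-0.51, 0.51, 2.09, 1.5, 0.58, -1.79]), (0.0, [-0.53, 0.46, 2.15, 1.51, 0.59, -1.83])]
0.7 0.2 [(0.0, [-0.38, 0.49, 2.15, 2.01, 0.36, -2.19]), (0.0, [-0.38, 0.47, 2.15, 1.95, 0.35, -2.14]), (0.0, [-0.39, 0.42, 2.22, 1.98, 0.37, -2.18])]
0.7 0.3 [(0.0, [-0.45, 0.51, 2.13, 1.8, 0.48, -2.06]), (0.0, [-0.45, 0.49, 2.14, 1.76, 0.48, -2.02]), (0.0, [-0.47, 0.44, 2.21, 1.78, 0.49, -2.06])]
0.7 0.4 [(0.0, [-0.51, 0.54, 2.11, 1.66, 0.6, -1.99]), (0.0, [-0.52, 0.52, 2.12, 1.63, 0.6, -1.96]), (0.0, [-0.54, 0.47, 2.18, 1.64, 0.61, -2.0])]
```

```bash
cat > clr.py <<'E'
from ik import *
ST=np.array([.5836,-.0062,0]); SY=-.183
def box(x,y,z,n=9):
    g=np.meshgrid(np.linspace(*x,n),np.linspace(*y,2*n+1),np.linspace(*z,n)); return np.stack([a.ravel() for a in g],1)/1e3
H=40
body=np.vstack([box((-37,37),(-95,95),(-H,0)),box((-38,38),(-50,50),(-120,-H)),box((50,90),(-20,20),(-115,-80),4)])
obs=[((23,57),(-131,131),(217,255)),((69,81),(-114,-102),(0,262)),((69,81),(102,114),(0,262)),((15,85),(-122,-95),(205,262))]
def sd(P,b):
    lo=np.array([k[0] for k in b])/1e3;hi=np.array([k[1] for k in b])/1e3
    d=np.maximum(lo-P,P-hi); out=np.linalg.norm(np.maximum(d,0),axis=1); ins=np.minimum(d.max(1),0); return (out+ins).min()*1e3
def clear(R,p):
    P=(body@R.T+p-ST)@Ro.from_euler('z',SY).as_matrix()
    r=[round(sd(P,b)) for b in obs]
    Q=RL.inv().apply(body@R.T+p-TUB)*1e3
    m=(np.abs(Q[:,0])<72)&(np.abs(Q[:,1])<86); 
    r.append(round(Q[m,2].min()-75) if m.any() else 99)
    return r
if __name__=='__main__':
  for tilt,psi in ((.5,-.2),(.5,.2),(.5,.3),(.55,.25),(.6,.22),(.6,.3),(.65,.2),(.65,.3),(.7,.2),(.7,.3)):
    print(tilt,psi,[clear(*hpose(tilt,psi,x=x,lift=l,zt=z)) for x,l,z in ((0,0,4),(0,12,4),(-20,12,4),(-20,60,4),(-40,60,4))])
E
python3 clr.py
```

```text
0.5 -0.2 [[2, 41, 85, 38, 16], [-8, 42, 86, 36, 28], [2, 49, 92, 38, 28], [2, 65, 102, 33, 76], [22, 80, 110, 36, 76]]
0.5 0.2 [[2, 16, 113, 5, 16], [-8, 18, 114, 3, 28], [2, 28, 117, 4, 28], [2, 48, 124, 7, 76], [22, 64, 133, 14, 76]]
0.5 0.3 [[1, 9, 119, 7, 13], [-9, 13, 120, -2, 25], [2, 23, 123, 6, 25], [2, 44, 130, 0, 73], [22, 61, 138, 10, 73]]
0.55 0.25 [[0, 15, 117, 4, 12], [-9, 18, 117, -1, 24], [7, 29, 121, 3, 25], [4, 50, 130, 5, 73], [24, 67, 138, 15, 74]]
0.6 0.22 [[-1, 19, 115, 2, 8], [-6, 21, 116, 2, 20], [11, 34, 121, 2, 22], [7, 55, 130, 9, 70], [27, 72, 139, 19, 72]]
0.6 0.3 [[-2, 14, 120, 4, 7], [-6, 17, 121, -5, 19], [11, 31, 126, 3, 21], [6, 52, 135, 4, 69], [26, 69, 144, 16, 71]]
0.65 0.2 [[-2, 22, 115, 3, 6], [-3, 25, 116, 3, 18], [16, 39, 121, 5, 21], [12, 61, 131, 12, 69], [30, 78, 141, 24, 72]]
0.65 0.3 [[-1, 16, 121, 3, 3], [-3, 20, 122, -5, 15], [16, 35, 128, 2, 19], [9, 57, 138, 7, 67], [29, 74, 147, 20, 70]]
0.7 0.2 [[3, 25, 116, 3, 2], [0, 29, 117, 3, 14], [20, 44, 123, 8, 18], [17, 65, 134, 14, 66], [35, 82, 145, 28, 70]]
0.7 0.3 [[3, 19, 122, 2, 0], [0, 24, 124, -5, 12], [20, 39, 130, 6, 16], [13, 61, 140, 9, 64], [32, 78, 150, 24, 68]]
```

```bash
python3 - <<'E'
from ik import *
import pickle
s,t=pickle.load(open('st10.pkl','rb'))
R,p,o=cur()
im=cv2.resize(s['img'][150:330,340:470],None,fx=4.4,fy=4.4,interpolation=cv2.INTER_CUBIC)[:,:,::-1].copy()
def P(x,y,z):
    u=proj(s,(R@np.array([x,y,z])/1e3+p))[0]; return tuple(int(round(v)) for v in ((u-[340,150])*4.4))
for H,c in ((0,(0,0,255)),(-20,(0,200,0)),(-40,(255,0,0)),(-60,(0,200,255))):
    q=[P(-37.5,-95,H),P(37.5,-95,H),P(37.5,95,H),P(-37.5,95,H)]
    for i in range(4): cv2.line(im,q[i],q[(i+1)%4],c,1)
cv2.imwrite('pics/box.png',im); print(im.shape)
E
```

```text
(792, 572, 3)
```

View pics/box.png

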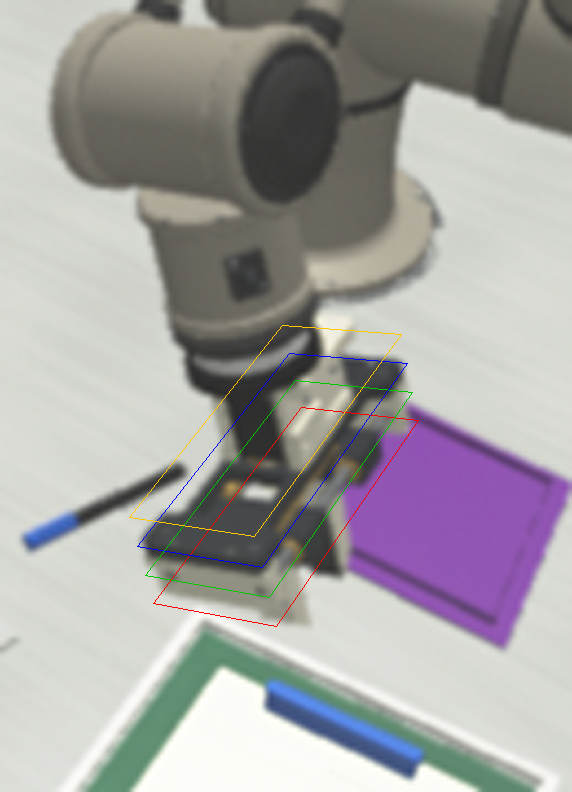

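```bash
sed -i "s/^body=.*/body=np.vstack([box((-37,37),(-95,95),(-48,-12)),box((-38,38),(-45,45),(-120,-48)),box((50,90),(-20,20),(-115,-80),4)])/" clr.py
python3 - <<'E'
from clr import *
for tilt in (.7,.75,.8,.85,.9):
  for psi in (-.35,-.3,-.2,0,.1,.15,.2,.3):
    es=[];q=None
    for x,l in ((0,60),(0,0),(0,12),(-20,40)):
        e,q=ik(*hpose(tilt,psi,x=x,lift=l,zt=11),m=.02,extra=[q] if q is not None else [])[0]; es.append(e)
        if x==0 and l==0: q00=q
    if max(es)<.004: print(tilt,psi,np.round(q00,2),[clear(*hpose(tilt,psi,x=x,lift=l,zt=11)) for x,l in ((0,30),(0,0),(0,12),(-20,12),(-20,50))])
E
```

```text
0.7 0.2 [-0.38  0.48  2.15  1.99  0.36 -2.17] [[-2, 45, 128, 4, 54], [2, 32, 123, 0, 24], [0, 37, 125, 1, 36], [20, 54, 132, 8, 40], [24, 71, 141, 18, 78]]
0.7 0.3 [-0.46  0.5   2.14  1.79  0.48 -2.05] [[-2, 40, 136, -4, 50], [2, 26, 131, -7, 20], [0, 32, 133, -7, 32], [20, 49, 140, 6, 36], [20, 67, 149, 12, 74]]
0.75 0.15 [-0.35  0.49  2.19  2.34  0.37 -2.5 ] [[4, 53, 127, 10, 51], [7, 40, 121, 7, 21], [4, 45, 123, 8, 33], [24, 62, 131, 14, 39], [31, 79, 141, 25, 77]]
0.75 0.2 [-0.39  0.5   2.19  2.18  0.42 -2.39] [[2, 50, 131, 6, 51], [7, 37, 125, 2, 21], [4, 42, 127, 3, 33], [24, 59, 135, 12, 38], [29, 77, 145, 23, 76]]
0.75 0.3 [-0.46  0.52  2.17  1.95  0.52 -2.23] [[0, 45, 138, -1, 46], [7, 31, 133, -3, 16], [4, 37, 135, -4, 28], [24, 54, 143, 10, 34], [26, 72, 152, 18, 72]]
0.8 0.1 [-0.31  0.51  2.23  2.66  0.42 -2.78] [[11, 61, 126, 15, 50], [12, 48, 119, 13, 20], [8, 53, 122, 13, 32], [27, 70, 131, 20, 38], [38, 87, 141, 34, 76]]
0.8 0.15 [-0.35  0.51  2.23  2.48  0.45 -2.66] [[10, 58, 130, 11, 48], [12, 45, 123, 8, 18], [8, 50, 126, 9, 30], [27, 67, 134, 17, 36], [37, 85, 14
[... 918 characters left out ...]
, -1, 22], [30, 65, 149, 16, 29], [37, 83, 160, 29, 67]]
0.9 0.1 [-0.32  0.56  2.29  2.78  0.62 -2.93] [[23, 72, 132, 21, 47], [20, 59, 125, 15, 17], [16, 64, 128, 16, 29], [36, 81, 138, 28, 37], [50, 99, 150, 45, 75]]
0.9 0.15 [-0.36  0.56  2.29  2.64  0.65 -2.85] [[21, 70, 136, 17, 45], [20, 56, 129, 11, 15], [15, 61, 132, 12, 27], [35, 78, 141, 26, 35], [48, 96, 153, 42, 73]]
0.9 0.2 [-0.41  0.57  2.29  2.51  0.67 -2.77] [[19, 67, 140, 14, 44], [20, 53, 133, 8, 14], [15, 59, 135, 8, 26], [35, 76, 145, 23, 35], [46, 94, 157, 39, 73]]
0.9 0.3 [-0.49  0.58  2.27  2.27  0.73 -2.64] [[15, 62, 148, 7, 40], [20, 47, 140, 5, 10], [15, 53, 143, 2, 22], [34, 70, 153, 20, 30], [42, 89, 164, 34, 68]]
```

```bash
cat > path.py <<'E'
from clr import *
def interp(A,B,n,q):
    w=Ro.from_matrix(A[0].T@B[0]).as_rotvec(); mins=[];worst=0
    for i in range(1,n+1):
        f=i/n; R=A[0]@Ro.from_rotvec(w*f).as_matrix(); p=A[1]+(B[1]-A[1])*f
        def g(qq):
            Rr,pp=fkt(qq); return np.r_[(pp-p)*10,Ro.from_matrix(Rr.T@R).as_rotvec()]
        r=least_squares(g,np.clip(q,lo+1e-3,hi-1e-3),bounds=(lo,hi)); dq=np.abs(r.x-q).max(); q=r.x
        worst=max(worst,np.abs(r.fun).max()); mins.append((round(q[4],2),round(dq,2)))
    return q,worst,mins
def hst(tilt,psi,st,**k):
    R,p=hpose(tilt,psi,**k); return R,p-R[:,2]*st/1e3
E
python3 - <<'E'
from path import *
R,p,o=cur(); A=(R,p); q=o['qpos']
W=[(Rpsi(-.1,.2,.4),np.array([.42,.05,.28])),hst(.6,.4,110),hst(.8,.15,100),hst(.8,.15,40,zt=11),hst(.8,.15,0,zt=11)]
for B in W:
    q,e,m=interp(A,B,8,q); print(np.round(B[1],3),np.round(q,2),e,m,clear(*B)); A=B
plan(*W[0])
E
```

```text
[0.42 0.05 0.28] [-0.33  0.09  1.97  0.51  1.04 -0.52] 9.146818126584604e-13 [(np.float64(0.94), np.float64(0.05)), (np.float64(0.94), np.float64(0.05)), (np.float64(0.95), np.float64(0.06)), (np.float64(0.95), np.float64(0.06)), (np.float64(0.97), np.float64(0.07)), (np.float64(0.99), np.float64(0.07)), (np.float64(1.01), np.float64(0.07)), (np.float64(1.04), np.float64(0.08))] [106, 176, 171, 131, 198]
[ 0.49  -0.092  0.208] [-0.65  0.29  2.09  1.08  0.72 -1.43] 3.060621200923208e-11 [(np.float64(0.99), np.float64(0.09)), (np.float64(0.94), np.float64(0.09)), (np.float64(0.89), np.float64(0.1)), (np.float64(0.84), np.float64(0.11)), (np.float64(0.8), np.float64(0.12)), (np.float64(0.77), np.float64(0.13)), (np.float64(0.74), np.float64(0.13)), (np.float64(0.72), np.float64(0.14))] [22, 70, 194, 16, 139]
[ 0.473 -0.047  0.189] [-0.44  0.26  2.34  2.12  0.39 -2.34] 8.388554893947177e-10 [(np.float64(0.67), np.float64(0.06)), (np.float64(0.62), np.float64(0.08)), (np.float64(0.56), np.float64(0.09)), (np.float64(0.51), np.float64(0.11)), (np.float64(0.47), np.float64(0.13)), (np.float
[... 849 characters left out ...]
 (np.float64(0.45), np.float64(0.01)), (np.float64(0.45), np.float64(0.01))] [12, 45, 123, 8, 18]
t 14.40 pos err mm (tool axes) [-148.4  -62.8 -163. ] rot [-0.268  0.026  0.13 ] min rows 6.0 open 0.0414 F [-1.  -1.   0.4]
n 7 rot/row [-0.0383  0.0037  0.0185]
{"offset":[-21.2,-9.0,-23.3],"rotation":[-0.038,0.004,0.019]}, {"offset":[-21.3,-7.7,-23.7],"rotation":[-0.038,0.004,0.019]}, {"offset":[-21.3,-6.4,-24.0],"rotation":[-0.038,0.004,0.019]}, {"offset":[-21.3,-5.0,-24.3],"rotation":[-0.038,0.004,0.019]}, {"offset":[-21.3,-3.7,-24.6],"rotation":[-0.038,0.004,0.019]}, {"offset":[-21.3,-2.4,-24.8],"rotation":[-0.038,0.004,0.019]}, {"offset":[-21.2,-1.0,-24.9],"rotation":[-0.038,0.004,0.019]}
```

Call:
apply_moves --motion '[{"offset": [-21,-9,-23],"rotation": [-0.038,0.004,0.019]},{"offset": [-21,-8,-24],"rotation": [-0.038,0.004,0.019]},{"offset": [-21,-6,-24],"rotation": [-0.038,0.004,0.019]},{"offset": [-21,-5,-24],"rotation": [-0.038,0.004,0.019]},{"offset": [-21,-4,-25],"rotation": [-0.038,0.004,0.019]},{"offset": [-21,-2,-25],"rotation": [-0.038,0.004,0.019]},{"offset": [-21,-1,-25],"rotation": [-0.038,0.004,0.019]},{"offset": [0,0,0],"rotation": [0,0,0]}]' --grip 0.435

```text
time: 15.07
tool_pos: [0.4172, 0.0465, 0.2789]
tool_rot: [2.93, -0.394, 1.548]
contact_force: [0.5, 0.7, 0.9]
opening: 0.0516
```

```bash
python3 - <<'E'
from path import *
R,p,o=cur(); print(o['opening'],np.round(o['qpos'],2),p)
A=(R,p);q=o['qpos']
for B in (hst(.6,.4,130,x=-25),hst(.8,.15,110)):
    q,e,m=interp(A,B,8,q); print(B[1],q,e,clear(*B)); A=B
plan(*hst(.6,.4,130,x=-25))
t=read_camera('top'); save(t,'t11.png',(160,180,370,300),3.8)
s=read_camera('scene')
import pickle; pickle.dump((t,s),open('ts11.pkl','wb'))
E
```

```text
0.05159785131225415 [-0.34  0.09  1.98  0.51  1.05 -0.53] [0.41724937 0.04646466 0.27885125]
[ 0.45639386 -0.09416868  0.21126379] [-0.71463396  0.24163619  2.15745475  1.06739833  0.75466904 -1.47701761] 2.20916340776256e-11 [55, 103, 216, 49, 164]
[ 0.46569059 -0.04720932  0.19613848] [-0.45185471  0.2273177   2.35195009  2.05716486  0.38793408 -2.28958588] 2.450120635938785e-09 [71, 116, 179, 62, 129]
t 15.07 pos err mm (tool axes) [-154.9   39.5   17.6] rot [-0.399 -0.031 -0.094] min rows 4.2 open 0.0516 F [0.5 0.7 0.9]
n 5 rot/row [-0.0799 -0.0062 -0.0187]
{"offset":[-31.0,7.9,3.5],"rotation":[-0.080,-0.006,-0.019]}, {"offset":[-31.1,7.0,4.3],"rotation":[-0.080,-0.006,-0.019]}, {"offset":[-31.2,6.1,5.0],"rotation":[-0.080,-0.006,-0.019]}, {"offset":[-31.3,5.0,5.6],"rotation":[-0.080,-0.006,-0.019]}, {"offset":[-31.3,4.0,6.2],"rotation":[-0.080,-0.006,-0.019]}
```

View pics/t11.png

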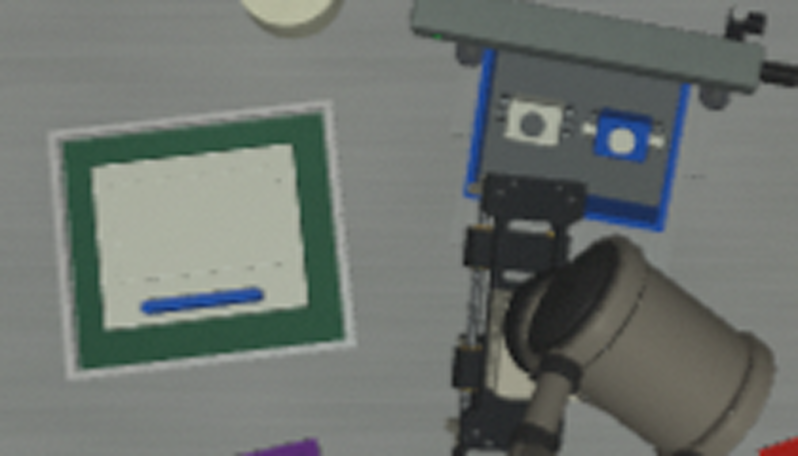

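The lid lies flat in the tray at (200,240) and the blue housing is at (622,140) in the crop. I move to the standoff.

Call:
apply_moves --motion '[{"offset": [-22,6,3],"rotation": [-0.057,-0.004,-0.013]},{"offset": [-22,5,3],"rotation": [-0.057,-0.004,-0.013]},{"offset": [-22,5,4],"rotation": [-0.057,-0.004,-0.013]},{"offset": [-22,5,4],"rotation": [-0.057,-0.004,-0.013]},{"offset": [-22,4,4],"rotation": [-0.057,-0.004,-0.013]},{"offset": [-22,3,4],"rotation": [-0.057,-0.004,-0.013]},{"offset": [-22,3,4],"rotation": [-0.057,-0.004,-0.013]},{"offset": [0,0,0],"rotation": [0,0,0]}]'

```text
time: 15.83
tool_pos: [0.4617, -0.084, 0.2012]
tool_rot: [2.501, -0.332, 1.643]
contact_force: [0.0, 0.4, 0.5]
opening: 0.0519
```

```bash
python3 - <<'E'
from path import *
R,p,o=cur(); print(o['opening'],np.round(o['qpos'],2),p)
plan(*hst(.6,.4,130,x=-25),1)
q,e,m=interp((R,p),hst(.8,.15,110),8,o['qpos']); print(q,e,m)
plan(*hst(.8,.15,110),10)
E
```

```text
0.05185225474878766 [-0.69  0.27  2.16  1.11  0.74 -1.52] [ 0.46168041 -0.083966    0.20118612]
t 15.83 pos err mm (tool axes) [ -6.    2.8 -13.8] rot [-0.004 -0.014  0.01 ] min rows 0.4 open 0.0519 F [0.  0.4 0.5]
n 1 rot/row [-0.0039 -0.0138  0.0104]
{"offset":[-6.0,2.8,-13.8],"rotation":[-0.004,-0.014,0.010]}
[-0.45185471  0.2273177   2.35195009  2.05716486  0.38793409 -2.28958589] 6.33632545475741e-10 [(np.float64(0.68), np.float64(0.06)), (np.float64(0.63), np.float64(0.07)), (np.float64(0.58), np.float64(0.08)), (np.float64(0.53), np.float64(0.1)), (np.float64(0.49), np.float64(0.12)), (np.float64(0.44), np.float64(0.14)), (np.float64(0.41), np.float64(0.17)), (np.float64(0.39), np.float64(0.2))]
t 15.83 pos err mm (tool axes) [32.7 -4.6 17.3] rot [-0.195 -0.264 -0.045] min rows 2.9 open 0.0519 F [0.  0.4 0.5]
n 10 rot/row [-0.0195 -0.0264 -0.0045]
{"offset":[3.3,-0.5,1.7],"rotation":[-0.020,-0.026,-0.005]}, {"offset":[3.3,-0.5,1.6],"rotation":[-0.020,-0.026,-0.005]}, {"offset":[3.4,-0.5,1.5],"rotation":[-0.020,-0.026,-0.005]}, {"offset":[3.4,-0.5,1.4],"rotation":[-0.020,-0.026,-0.005]}, {"offset":[3.4,-0.5,1.3],"rotation":[-0.020,-0.026,-0.005]}, {"offset":[3.5,-0.5,1.2],"rotation":[-0.020,-0.026,-0.005]}, {"offset":[3.5,-0.5,1.1],"rotation":[-0.020,-0.026,-0.005]}, {"offset":[3.5,-0.5,1.0],"rotation":[-0.020,-0.026,-0.005]}, {"offset":[3.6,-0.5,0.9],"rotation":[-0.020,-0.026,-0.005]}, {"offset":[3.6,-0.5,0.8],"rotation":[-0.020,-0.026,-0.005]}
```

Call:
apply_moves --motion '[{"offset": [3.3,-0.5,1.7],"rotation": [-0.02,-0.026,-0.005]},{"offset": [3.3,-0.5,1.6],"rotation": [-0.02,-0.026,-0.005]},{"offset": [3.4,-0.5,1.5],"rotation": [-0.02,-0.026,-0.005]},{"offset": [3.4,-0.5,1.4],"rotation": [-0.02,-0.026,-0.005]},{"offset": [3.4,-0.5,1.3],"rotation": [-0.02,-0.026,-0.005]},{"offset": [3.5,-0.5,1.2],"rotation": [-0.02,-0.026,-0.005]},{"offset": [3.5,-0.5,1],"rotation": [-0.02,-0.026,-0.005]},{"offset": [3.5,-0.5,1],"rotation": [-0.02,-0.026,-0.005]},{"offset": [3.6,-0.5,1],"rotation": [-0.02,-0.026,-0.005]},{"offset": [3.6,-0.5,1],"rotation": [-0.02,-0.026,-0.005]},{"offset": [0,0,0],"rotation": [0,0,0]},{"offset": [0,0,0],"rotation": [0,0,0]}]'

```text
time: 16.83
tool_pos: [0.4655, -0.0236, 0.1885]
tool_rot: [2.352, -0.124, 1.522]
contact_force: [-0.4, 0.4, -0.1]
opening: 0.052
```

```bash
python3 - <<'E'
from path import *
import pickle
plan(*hst(.8,.15,110),1)
plan(*hst(.8,.15,60,zt=11),1)
R,p,o=cur(); print(o['opening'],np.round(o['qpos'],2),p)
c=read_camera('wrist'); T=np.array(c['tool_from_camera']); Rc=R@T[:3,:3]; tc=R@T[:3,3]+p
c['R']=Rc.T; c['t']=-Rc.T@tc
pickle.dump(c,open('w12.pkl','wb')); save(c,'w12.png')
print(proj(c,[tubp(x,-37+y,59) for x in(-17,17) for y in (-22,22)]).round(0).tolist())
E
```

```text
t 16.83 pos err mm (tool axes) [-22.4   8.4  -6.5] rot [-0.019 -0.03   0.002] min rows 0.7 open 0.0520 F [-0.4  0.4 -0.1]
n 1 rot/row [-0.0191 -0.0299  0.0019]
{"offset":[-22.4,8.4,-6.5],"rotation":[-0.019,-0.030,0.002]}
t 16.83 pos err mm (tool axes) [-23.8   9.3  38.5] rot [-0.019 -0.03   0.002] min rows 1.2 open 0.0520 F [-0.4  0.4 -0.1]
n 1 rot/row [-0.0191 -0.0299  0.0019]
{"offset":[-23.8,9.3,38.5],"rotation":[-0.019,-0.030,0.002]}
0.052039681576640115 [-0.4   0.24  2.36  2.09  0.38 -2.29] [ 0.46552424 -0.02361642  0.18846304]
[[322.0, 319.0], [322.0, 248.0], [373.0, 315.0], [374.0, 247.0]]
```

View pics/w12.png

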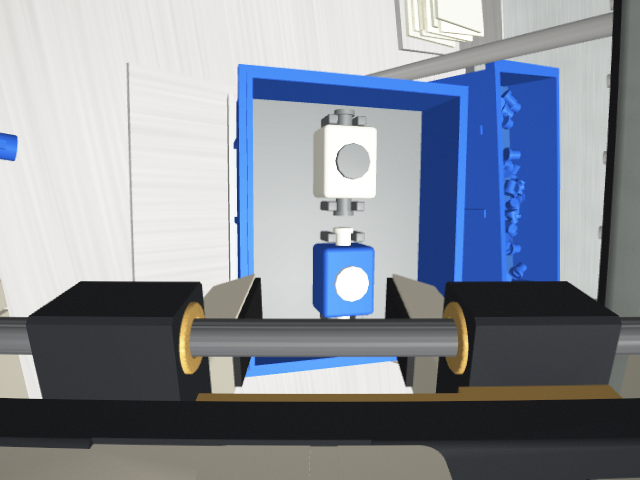

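The blue housing's right edge at (374,245–316) matches the predicted corners to within 1–3 px. I centre and approach.

Call:
apply_moves --motion '[{"offset": [-8,3,3],"rotation": [-0.007,-0.01,0]},{"offset": [-8,3,10],"rotation": [-0.007,-0.01,0]},{"offset": [-8,3,12],"rotation": [-0.006,-0.01,0]},{"offset": [0,0,12],"rotation": [0,0,0]},{"offset": [0,0,0],"rotation": [0,0,0]},{"offset": [0,0,0],"rotation": [0,0,0]}]'

```text
time: 17.38
tool_pos: [0.5011, -0.0504, 0.1664]
tool_rot: [2.331, -0.103, 1.503]
contact_force: [-0.3, -0.2, -0.6]
opening: 0.0521
```

```bash
python3 - <<'E'
from path import *
plan(*hst(.8,.15,60,zt=11),1)
plan(*hst(.8,.15,30,zt=11),1)
R,p,o=cur(); print(np.round(o['qpos'],2),clear(R,p))
E
```

```text
t 17.38 pos err mm (tool axes) [ 3.7 -3.3 -1.1] rot [ 0.004 -0.002  0.004] min rows 0.1 open 0.0521 F [-0.3 -0.2 -0.6]
n 1 rot/row [ 0.0041 -0.002   0.0036]
{"offset":[3.7,-3.3,-1.1],"rotation":[0.004,-0.002,0.004]}
t 17.38 pos err mm (tool axes) [ 3.7 -3.4 28.9] rot [ 0.004 -0.002  0.004] min rows 0.8 open 0.0521 F [-0.3 -0.2 -0.6]
n 1 rot/row [ 0.0041 -0.002   0.0036]
{"offset":[3.7,-3.4,28.9],"rotation":[0.004,-0.002,0.004]}
[-0.41  0.36  2.3   2.27  0.42 -2.49] [35, 81, 154, 27, 83]
```

Call:
apply_moves --motion '[{"offset": [2,-2,5],"rotation": [0.004,-0.002,0.004]},{"offset": [1.5,-1.4,12],"rotation": [0,0,0]},{"offset": [0,0,12],"rotation": [0,0,0]},{"offset": [0,0,0],"rotation": [0,0,0]},{"offset": [0,0,0],"rotation": [0,0,0]}]'

```text
time: 17.8
tool_pos: [0.52, -0.0472, 0.1454]
tool_rot: [2.335, -0.106, 1.498]
contact_force: [-0.5, 0.5, 0.7]
opening: 0.0517
```

```bash
python3 - <<'E'
from path import *
plan(*hst(.8,.15,0,zt=11),1)
R,p,o=cur(); print(np.round(o['qpos'],2),clear(R,p))
c=read_camera('wrist'); save(c,'w13.png')
E
```

```text
t 17.80 pos err mm (tool axes) [ 1.4 -0.9 30.6] rot [ 0.001 -0.001 -0.002] min rows 0.8 open 0.0517 F [-0.5  0.5  0.7]
n 1 rot/row [ 0.0011 -0.0005 -0.0018]
{"offset":[1.4,-0.9,30.6],"rotation":[0.001,-0.001,-0.002]}
[-0.38  0.43  2.27  2.39  0.44 -2.58] [16, 63, 138, 10, 51]
```

View pics/w13.png

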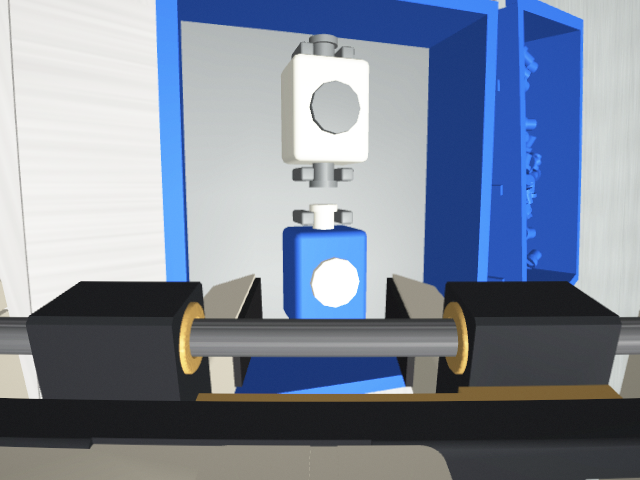

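The blue block spans columns 283–366, centred between the pads at 262 and 387. I advance 30 mm.

Call:
apply_moves --motion '[{"offset": [1,-0.6,8],"rotation": [0.001,0,-0.002]},{"offset": [0.3,-0.3,12],"rotation": [0,0,0]},{"offset": [0,0,9],"rotation": [0,0,0]},{"offset": [0,0,0],"rotation": [0,0,0]},{"offset": [0,0,0],"rotation": [0,0,0]}]'

```text
time: 18.27
tool_pos: [0.5398, -0.0457, 0.1273]
tool_rot: [2.333, -0.104, 1.499]
contact_force: [-1.1, 0.7, 0.0]
opening: 0.0522
```

```bash
python3 - <<'E'
from path import *
plan(*hst(.8,.15,0,zt=11),1)
R,p,o=cur(); print(np.round(o['qpos'],2),clear(R,p))
s=read_camera('scene'); save(s,'s14.png',(220,180,380,340),4)
E
```

```text
t 18.27 pos err mm (tool axes) [ 0.4 -1.3  3.8] rot [ 0.003 -0.     0.   ] min rows 0.1 open 0.0522 F [-1.1  0.7  0. ]
n 1 rot/row [ 0.0029 -0.0004  0.0003]
{"offset":[0.4,-1.3,3.8],"rotation":[0.003,-0.000,0.000]}
[-0.36  0.5   2.23  2.47  0.45 -2.65] [10, 46, 125, 8, 22]
```

View pics/s14.png

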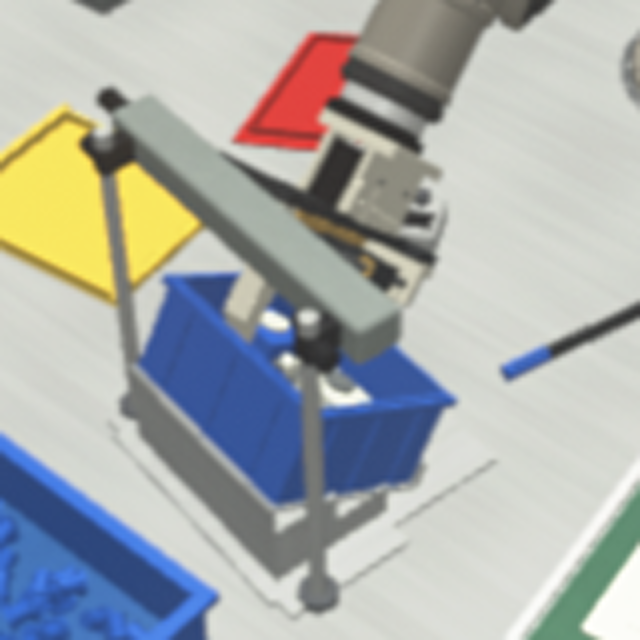

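Call:
apply_moves --motion '[{"offset": [0.4,-1.3,4],"rotation": [0.003,0,0]},{"offset": [0,0,0],"rotation": [0,0,0]},{"offset": [0,0,0],"rotation": [0,0,0]}]'

```text
time: 18.57
tool_pos: [0.5414, -0.0452, 0.1246]
tool_rot: [2.335, -0.104, 1.499]
contact_force: [-0.8, 0.2, 0.5]
opening: 0.0517
```

Call:
apply_moves --motion '[{"offset": [0,0,0],"rotation": [0,0,0]},{"offset": [0,0,0],"rotation": [0,0,0]},{"offset": [0,0,0],"rotation": [0,0,0]},{"offset": [0,0,0],"rotation": [0,0,0]},{"offset": [0,0,0],"rotation": [0,0,0]}]' --grip 1.0 --grip_force 12

```text
time: 18.98
tool_pos: [0.5415, -0.0453, 0.1252]
tool_rot: [2.334, -0.104, 1.499]
contact_force: [0.9, -1.0, 0.0]
opening: 0.0389
```

```bash
python3 - <<'E'
from path import *
plan(*hst(.8,.15,0,zt=11),1)
c=read_camera('wrist'); save(c,'w15.png')
s=read_camera('scene'); save(s,'s15.png',(250,230,320,320),8)
E
```

```text
t 18.98 pos err mm (tool axes) [ 0.  -0.9  1.2] rot [ 0.002 -0.     0.   ] min rows 0.0 open 0.0389 F [ 0.9 -1.   0. ]
n 1 rot/row [ 0.0021 -0.0002  0.0004]
{"offset":[0.0,-0.9,1.2],"rotation":[0.002,-0.000,0.000]}
```

View pics/w15.png

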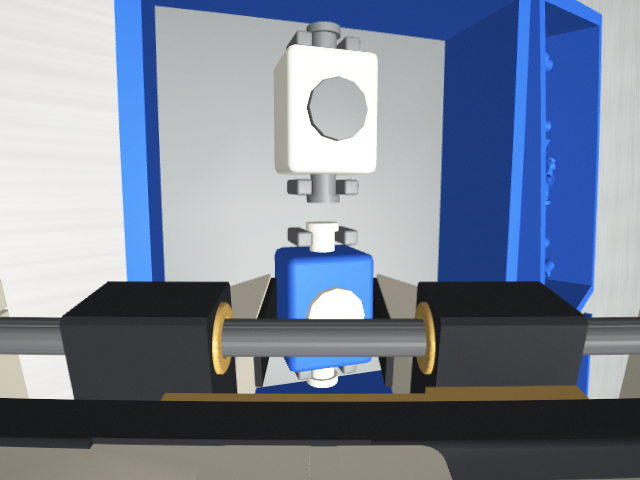

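View pics/s15.png

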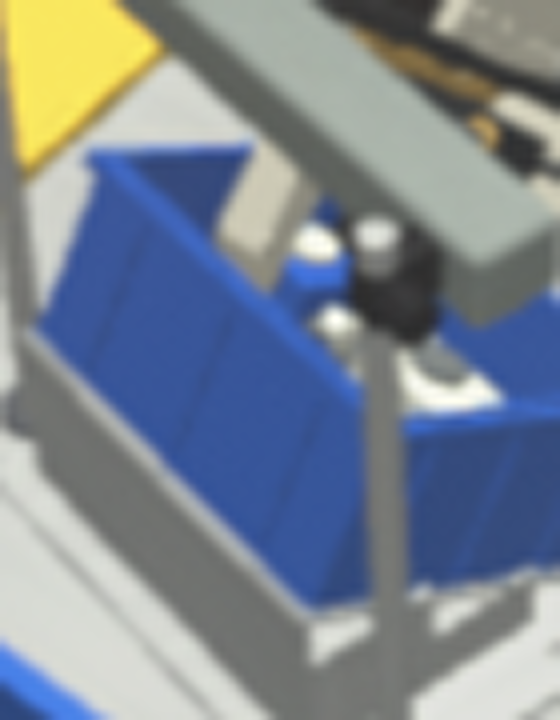

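Call:
apply_moves --motion '[{"offset": [0,0,0],"rotation": [0,0,0]},{"offset": [0,0,0],"rotation": [0,0,0]},{"offset": [0,0,0],"rotation": [0,0,0]},{"offset": [0,0,0],"rotation": [0,0,0]}]' --grip 1.0 --grip_force 20

```text
time: 19.42
tool_pos: [0.5416, -0.0453, 0.1252]
tool_rot: [2.334, -0.104, 1.499]
contact_force: [0.3, 0.0, 0.6]
opening: 0.0385
```

```bash
python3 - <<'E'
from path import *
plan(*hst(.8,.15,0,zt=11),1)
R,p,o=cur()
# tub z in tool axes
print('tubz in tool',np.round(R.T@RL.apply([0,0,1]),3),'tubx',np.round(R.T@RL.apply([1,0,0]),3))
for l,x in ((13,0),(13,-20),(50,-20)):
    print(clear(R,p+RL.apply([x/1e3,0,l/1e3])))
c=read_camera('wrist'); save(c,'w16.png',(220,200,440,400),3)
E
```

```text
t 19.42 pos err mm (tool axes) [ 0.  -0.9  1.1] rot [ 0.002 -0.     0.   ] min rows 0.0 open 0.0385 F [0.3 0.  0.6]
n 1 rot/row [ 0.0022 -0.0003  0.0003]
{"offset":[0.0,-0.9,1.1],"rotation":[0.002,-0.000,0.000]}
tubz in tool [ 0.143  0.298 -0.944] tubx [-0.045  0.955  0.294]
[7, 51, 126, 9, 32]
[26, 68, 135, 16, 38]
[37, 85, 145, 31, 75]
```

View pics/w16.png

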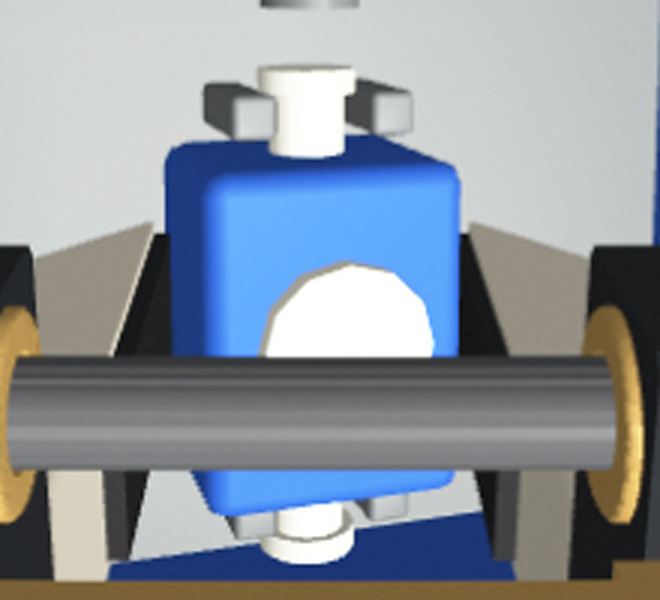

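Call:
apply_moves --motion '[{"offset": [0.6,1.2,-3.8],"rotation": [0,0,0]},{"offset": [0.7,1.5,-4.7],"rotation": [0,0,0]},{"offset": [0.7,1.5,-4.7],"rotation": [0,0,0]},{"offset": [0,0,0],"rotation": [0,0,0]},{"offset": [0,0,0],"rotation": [0,0,0]}]'

```text
time: 19.88
tool_pos: [0.5337, -0.0437, 0.1385]
tool_rot: [2.335, -0.104, 1.499]
contact_force: [0.5, -0.8, 0.1]
opening: 0.0375
```

```bash
python3 - <<'E'
from path import *
R,p,o=cur()
print('moved in tub',np.round(RL.inv().apply(p-[.5416,-.0453,.1252])*1e3,1),o['opening'],o['contact_force'],clear(R,p))
c=read_camera('wrist'); save(c,'w17.png',(220,150,440,400),3)
E
```

```text
moved in tub [-0.7  0.1 15.5] 0.03751395746721208 [ 0.4785349  -0.81144959  0.05516105] [7, 53, 127, 10, 35]
```

View pics/w17.png

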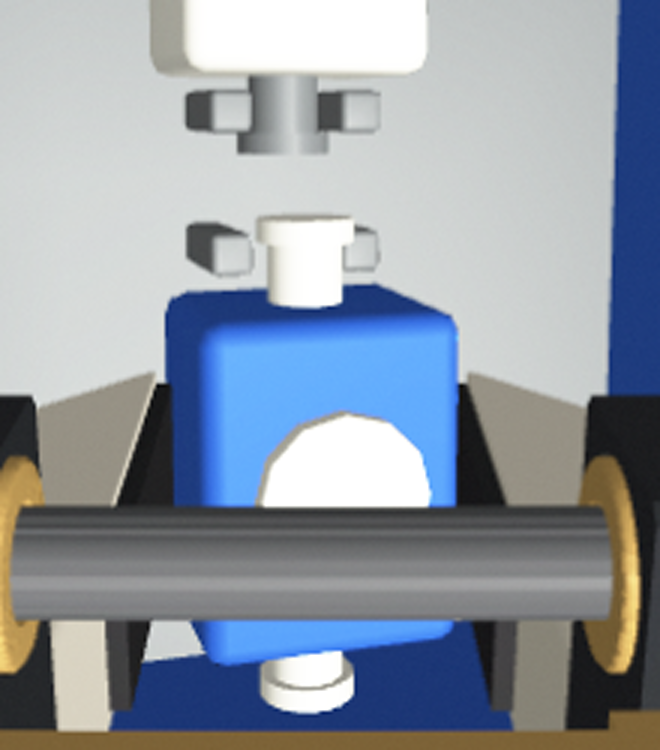

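```bash
python3 - <<'E'
from path import *
R,p,o=cur()
for l,x in ((10,-2),(20,-4),(40,-8),(50,-20),(60,-50)):
    print(l+15,clear(R,p+RL.apply([x/1e3,0,l/1e3])))
print(np.round(R.T@RL.apply([-.2,0,1]),3))
E
```

```text
25 [10, 59, 130, 11, 48]
35 [17, 65, 133, 14, 58]
55 [30, 78, 141, 24, 78]
65 [45, 93, 150, 39, 91]
75 [76, 123, 173, 69, 110]
[ 0.152  0.105 -1.003]
```

Call:
apply_moves --motion '[{"offset": [1,0.7,-7],"rotation": [0,0,0]},{"offset": [1.5,1,-10],"rotation": [0,0,0]},{"offset": [1.5,1,-10],"rotation": [0,0,0]},{"offset": [1.5,1,-10],"rotation": [0,0,0]},{"offset": [1.5,0,-12],"rotation": [0,0,0]},{"offset": [1.5,-3,-14],"rotation": [0,0,0]},{"offset": [1,-6,-16],"rotation": [0,0,0]},{"offset": [0,-6,-16],"rotation": [0,0,0]},{"offset": [0,0,0],"rotation": [0,0,0]}]'

```text
time: 20.68
tool_pos: [0.4522, -0.0335, 0.1995]
tool_rot: [2.338, -0.104, 1.499]
contact_force: [0.4, 1.1, -0.8]
opening: 0.0379
```

```bash
python3 - <<'E'
from path import *
R,p,o=cur()
print('moved in tub',np.round(RL.inv().apply(p-[.5416,-.0453,.1252])*1e3,1),p,o['tool_rot'],o['opening'],o['contact_force'],clear(R,p),o['qpos'])
c=read_camera('wrist'); save(c,'w18.png')
s=read_camera('scene'); save(s,'s18.png',(220,160,400,330),4)
E
```

```text
moved in tub [-43.4  -4.4 108.4] [ 0.45219712 -0.03345326  0.19954519] [ 2.33806244 -0.10385114  1.49928833] 0.037923774617775005 [ 0.35928422  1.07661551 -0.75029363] [87, 132, 183, 78, 145] [-0.42659714  0.19422373  2.38325384  2.0863367   0.37384456 -2.29933283]
```

View pics/w18.png

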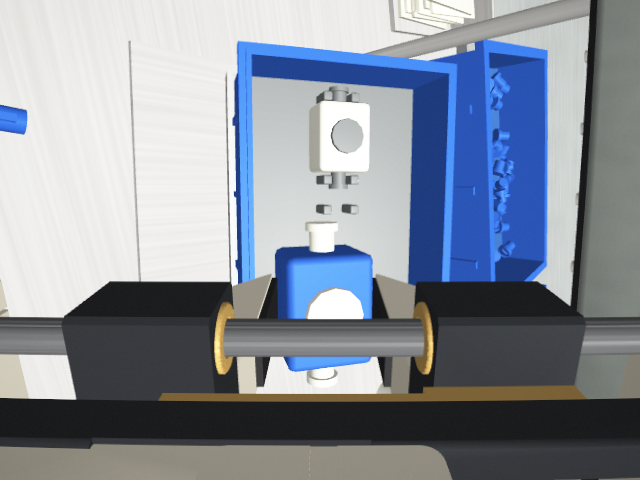

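View pics/s18.png

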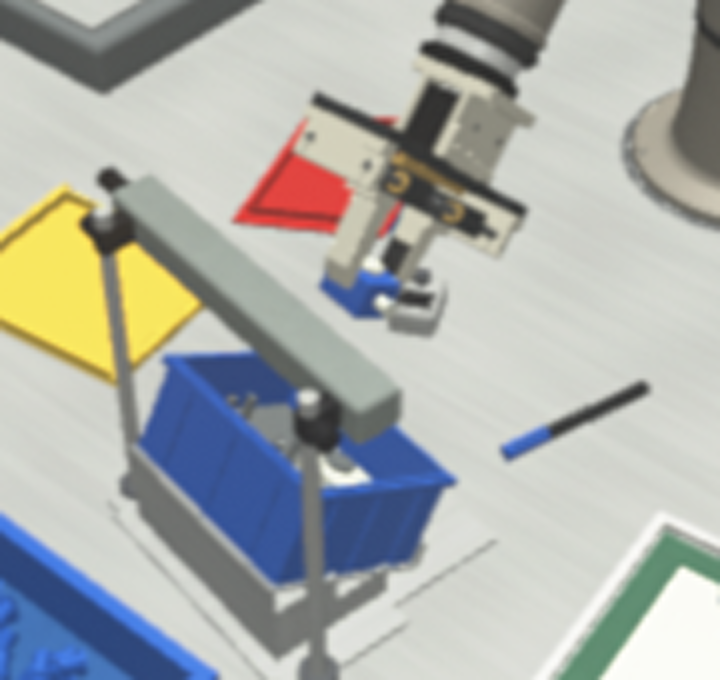

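```bash
cat > place.py <<'E'
from path import *
Rg=Ro.from_euler('xyz',[2.334,-.104,1.499]).as_matrix(); pg=np.array([.5416,-.0453,.1252])
HR=Rg.T@RL.as_matrix(); Hp=Rg.T@(tubp(0,-37,29)-pg)
def tfor(c,yaw,tilt=0,roll=0):
    Rh=Ro.from_euler('ZYX',[yaw,-tilt,roll]).as_matrix(); R=Rh@HR.T; return R,np.array(c)-R@Hp
def hnow():
    R,p,o=cur(); print('housing',np.round(p+R@Hp,4),'zyx',np.round(Ro.from_matrix(R@HR).as_euler('ZYX'),3),'open',round(o['opening'],4),'t',round(o['time'],2))
E
python3 - <<'E'
from place import *
hnow()
R,p,o=cur()
print('kit', 'Hp',Hp)
for roll in (.3,):
  for yk in (-.5,-.3,-.1,.1):
    A=(R,p);q=o['qpos'];print('yaw',yk)
    W=[tfor((.50,-.10,.17),-.25,.45,.35),tfor((.49,-.2,.17),-.3,.1,.3),tfor((.505,-.310,.12),yk,0,0),tfor((.505,-.310,.02),yk,0,0)]
    for B in W:
        q,e,m=interp(A,B,10,q); print(np.round(B[1],3),np.round(q,2),round(e,4),min(a for a,b in m),max(b for a,b in m)); A=B
E
```

```text
housing [ 0.5065 -0.0341  0.1422] zyx [-0.18  -0.498 -0.001] open 0.0381 t 20.78
kit Hp [-0.00207447 -0.00548836  0.07724864]
yaw -0.5
[ 0.448 -0.122  0.223] [-0.87  0.26  2.24  1.33  0.87 -1.75] 0.0 0.42 0.15
[ 0.458 -0.223  0.237] [-0.9   0.32  1.87  0.73  1.   -1.02] 0.0 0.87 0.09
[ 0.485 -0.31   0.195] [-0.8   0.43  1.73  0.34  0.77 -0.55] 0.0 0.77 0.06
[ 0.485 -0.31   0.095] [-0.8   0.58  1.82  0.46  0.54 -0.7 ] 0.0 0.54 0.02
yaw -0.3
[ 0.448 -0.122  0.223] [-0.87  0.26  2.24  1.33  0.87 -1.75] 0.0 0.42 0.15
[ 0.458 -0.223  0.237] [-0.9   0.32  1.87  0.73  1.   -1.02] 0.0 0.87 0.09
[ 0.485 -0.314  0.195] [-0.83  0.45  1.69  0.38  0.85 -0.78] 0.0 0.85 0.04
[ 0.485 -0.314  0.095] [-0.83  0.6   1.78  0.49  0.63 -0.93] 0.0 0.63 0.02
yaw -0.1
[ 0.448 -0.122  0.223] [-0.87  0.26  2.24  1.33  0.87 -1.75] 0.0 0.42 0.15
[ 0.458 -0.223  0.237] [-0.9   0.32  1.87  0.73  1.   -1.02] 0.0 0.87 0.09
[ 0.487 -0.318  0.195] [-0.85  0.48  1.65  0.39  0.94 -0.99] 0.0 0.94 0.03
[ 0.487 -0.318  0.095] [-0.85  0.62  1.73  0.48  0.73 -1.13] 0.0 0.73 0.02
yaw 0.1
[ 0.448 -0.122  0.223] [-0.87  0.26  2.24  1.33  0.87 -1.75] 0.0 0.42 0.15
[ 0.458 -0.223  0.237] [-0.9   0.32  1.87  0.73  1.   -1.02] 0.0 0.87 0.09
[ 0.488 -0.321  0.195] [-0.86  0.51  1.59  0.39  1.03 -1.18] 0.0 1.0 0.04
[ 0.488 -0.321  0.095] [-0.86  0.65  1.68  0.46  0.82 -1.3 ] 0.0 0.82 0.02
```

```bash
python3 - <<'E'
from place import *
W=tfor((.48,-.10,.18),-.25,.45,.35)
R,p,o=cur(); q,e,m=interp((R,p),W,10,o['qpos']); print(e,m,clear(*W)); plan(*W,10)
E
```

```text
1.9245993687633245e-10 [(np.float64(0.42), np.float64(0.15)), (np.float64(0.47), np.float64(0.13)), (np.float64(0.52), np.float64(0.11)), (np.float64(0.58), np.float64(0.09)), (np.float64(0.63), np.float64(0.08)), (np.float64(0.69), np.float64(0.07)), (np.float64(0.75), np.float64(0.06)), (np.float64(0.8), np.float64(0.05)), (np.float64(0.85), np.float64(0.05)), (np.float64(0.91), np.float64(0.05))] [109, 153, 279, 103, 99]
t 20.78 pos err mm (tool axes) [-85.9  16.5 -43.9] rot [0.012 0.283 0.165] min rows 2.9 open 0.0381 F [ 1.1 -0.2 -0.3]
n 10 rot/row [0.0012 0.0283 0.0165]
{"offset":[-8.6,1.6,-4.4],"rotation":[0.001,0.028,0.017]}, {"offset":[-8.4,1.8,-4.6],"rotation":[0.001,0.028,0.017]}, {"offset":[-8.3,1.9,-4.9],"rotation":[0.001,0.028,0.017]}, {"offset":[-8.1,2.0,-5.1],"rotation":[0.001,0.028,0.017]}, {"offset":[-7.9,2.2,-5.3],"rotation":[0.001,0.028,0.017]}, {"offset":[-7.7,2.3,-5.6],"rotation":[0.001,0.028,0.017]}, {"offset":[-7.5,2.4,-5.8],"rotation":[0.001,0.028,0.017]}, {"offset":[-7.3,2.5,-6.0],"rotation":[0.001,0.028,0.017]}, {"offset":[-7.1,2.6,-6.2],"rotation":[0.001,0.028,0.017]}, {"offset":[-6.9,2.8,-6.4],"rotation":[0.001,0.028,0.017]}
```

Call:
apply_moves --motion '[{"offset": [-8,1.6,-5],"rotation": [0.001,0.028,0.016]},{"offset": [-8,1.8,-5],"rotation": [0.001,0.028,0.016]},{"offset": [-8,1.9,-5],"rotation": [0.001,0.028,0.016]},{"offset": [-8,2,-5],"rotation": [0.001,0.028,0.016]},{"offset": [-8,2.2,-5],"rotation": [0.001,0.028,0.016]},{"offset": [-8,2.3,-5.5],"rotation": [0.001,0.028,0.016]},{"offset": [-7.5,2.4,-6],"rotation": [0.001,0.028,0.016]},{"offset": [-7,2.5,-6],"rotation": [0.001,0.028,0.016]},{"offset": [-7,2.6,-6],"rotation": [0.001,0.028,0.016]},{"offset": [-7,2.8,-6],"rotation": [0.001,0.028,0.016]},{"offset": [0,0,0],"rotation": [0,0,0]}]'

```text
time: 21.7
tool_pos: [0.4346, -0.129, 0.233]
tool_rot: [2.316, -0.428, 1.605]
contact_force: [0.9, -0.4, 1.4]
opening: 0.0386
```

```bash
python3 - <<'E'
from place import *
hnow()
W=tfor((.49,-.2,.17),-.3,.1,.3)
R,p,o=cur(); q,e,m=interp((R,p),W,10,o['qpos']); print(e,np.round(q,2),m[-1],clear(*W)); plan(*W,8)
E
```

```text
housing [ 0.4869 -0.1056  0.1808] zyx [-0.246 -0.454  0.362] open 0.0386 t 21.7
4.9960036108132044e-15 [-0.9   0.32  1.87  0.73  1.   -1.02] (np.float64(1.0), np.float64(0.06)) [106, 137, 337, 109, 99]
t 21.70 pos err mm (tool axes) [-84.4  44.6 -14.3] rot [ 0.294 -0.122  0.18 ] min rows 3.2 open 0.0386 F [ 0.9 -0.4  1.4]
n 8 rot/row [ 0.0368 -0.0152  0.0225]
{"offset":[-10.5,5.6,-1.8],"rotation":[0.037,-0.015,0.023]}, {"offset":[-10.4,5.7,-1.8],"rotation":[0.037,-0.015,0.023]}, {"offset":[-10.3,5.9,-1.9],"rotation":[0.037,-0.015,0.023]}, {"offset":[-10.2,6.1,-2.0],"rotation":[0.037,-0.015,0.023]}, {"offset":[-10.1,6.2,-2.0],"rotation":[0.037,-0.015,0.023]}, {"offset":[-10.0,6.4,-2.1],"rotation":[0.037,-0.015,0.023]}, {"offset":[-9.9,6.5,-2.2],"rotation":[0.037,-0.015,0.023]}, {"offset":[-9.8,6.7,-2.3],"rotation":[0.037,-0.015,0.023]}
```

Call:
apply_moves --motion '[{"offset": [-10,5.6,-2],"rotation": [0.037,-0.015,0.022]},{"offset": [-10,5.7,-2],"rotation": [0.037,-0.015,0.022]},{"offset": [-10,6,-2],"rotation": [0.037,-0.015,0.022]},{"offset": [-10,6,-2],"rotation": [0.037,-0.015,0.022]},{"offset": [-10,6,-2],"rotation": [0.037,-0.015,0.022]},{"offset": [-10,6.5,-2],"rotation": [0.037,-0.015,0.022]},{"offset": [-10,6.5,-2],"rotation": [0.037,-0.015,0.022]},{"offset": [-10,6.5,-2],"rotation": [0.037,-0.015,0.022]},{"offset": [0,0,0],"rotation": [0,0,0]}]'

```text
time: 22.45
tool_pos: [0.4642, -0.2231, 0.2333]
tool_rot: [2.723, -0.433, 1.365]
contact_force: [0.3, -0.1, -0.2]
opening: 0.0379
```

```bash
python3 - <<'E'
from place import *
hnow()
W=tfor((.505,-.31,.10),-.3,0,0)
R,p,o=cur(); q,e,m=interp((R,p),W,10,o['qpos']); print(e,np.round(q,2),m[-1],clear(*W)); plan(*W,9)
E
```

```text
housing [ 0.4959 -0.2005  0.1663] zyx [-0.297 -0.09   0.297] open 0.0379 t 22.45
2.7755575615628914e-15 [-0.83  0.48  1.72  0.4   0.8  -0.81] (np.float64(0.8), np.float64(0.04)) [129, 169, 362, 133, 99]
t 22.45 pos err mm (tool axes) [-101.2   28.8   32.1] rot [ 0.099 -0.288 -0.059] min rows 2.9 open 0.0379 F [ 0.3 -0.1 -0.2]
n 9 rot/row [ 0.011  -0.032  -0.0065]
{"offset":[-11.2,3.2,3.6],"rotation":[0.011,-0.032,-0.007]}, {"offset":[-11.1,3.2,3.9],"rotation":[0.011,-0.032,-0.007]}, {"offset":[-11.0,3.1,4.2],"rotation":[0.011,-0.032,-0.007]}, {"offset":[-10.9,3.1,4.5],"rotation":[0.011,-0.032,-0.007]}, {"offset":[-10.8,3.1,4.8],"rotation":[0.011,-0.032,-0.007]}, {"offset":[-10.6,3.1,5.1],"rotation":[0.011,-0.032,-0.007]}, {"offset":[-10.5,3.1,5.4],"rotation":[0.011,-0.032,-0.007]}, {"offset":[-10.3,3.1,5.7],"rotation":[0.011,-0.032,-0.007]}, {"offset":[-10.2,3.1,6.0],"rotation":[0.011,-0.032,-0.007]}
```

Call:
apply_moves --motion '[{"offset": [-11,3.2,3.6],"rotation": [0.011,-0.032,-0.007]},{"offset": [-11,3.2,4],"rotation": [0.011,-0.032,-0.007]},{"offset": [-11,3.1,4],"rotation": [0.011,-0.032,-0.007]},{"offset": [-11,3.1,4.5],"rotation": [0.011,-0.032,-0.007]},{"offset": [-11,3.1,5],"rotation": [0.011,-0.032,-0.007]},{"offset": [-10.5,3.1,5],"rotation": [0.011,-0.032,-0.007]},{"offset": [-10.5,3.1,5.5],"rotation": [0.011,-0.032,-0.007]},{"offset": [-10,3.1,5.5],"rotation": [0.011,-0.032,-0.007]},{"offset": [-10,3.1,6],"rotation": [0.011,-0.032,-0.007]},{"offset": [0,0,0],"rotation": [0,0,0]},{"offset": [0,0,0],"rotation": [0,0,0]}]'

```text
time: 23.37
tool_pos: [0.4919, -0.3014, 0.1663]
tool_rot: [2.828, -0.146, 1.344]
contact_force: [-0.2, 0.3, -0.3]
opening: 0.0381
```

```bash
python3 - <<'E'
from place import *
hnow()
W=tfor((.505,-.31,.05),-.3,0,0); plan(*W,4)
c=read_camera('wrist'); save(c,'w20.png')
s=read_camera('scene'); save(s,'s20.png',(190,160,310,280),6)
for r in tip_of('sensor_blue',s)[:2]: print(r)
E
```

```text
housing [ 0.512  -0.297   0.0916] zyx [-0.273 -0.008  0.003] open 0.0381 t 23.37
t 23.37 pos err mm (tool axes) [-19.4 -15.4  36. ] rot [ 0.004 -0.011  0.026] min rows 1.2 open 0.0381 F [-0.2  0.3 -0.3]
n 4 rot/row [ 0.001  -0.0028  0.0064]
{"offset":[-4.9,-3.8,9.0],"rotation":[0.001,-0.003,0.006]}, {"offset":[-4.9,-3.8,9.0],"rotation":[0.001,-0.003,0.006]}, {"offset":[-4.9,-3.8,9.0],"rotation":[0.001,-0.003,0.006]}, {"offset":[-4.9,-3.7,9.1],"rotation":[0.001,-0.003,0.006]}
{'location': [0.7341, 0.2416, -0.0015], 'score': 0.67}
{'location': [0.5098, -0.2973, 0.0881], 'score': 0.64}
```

View pics/s20.png

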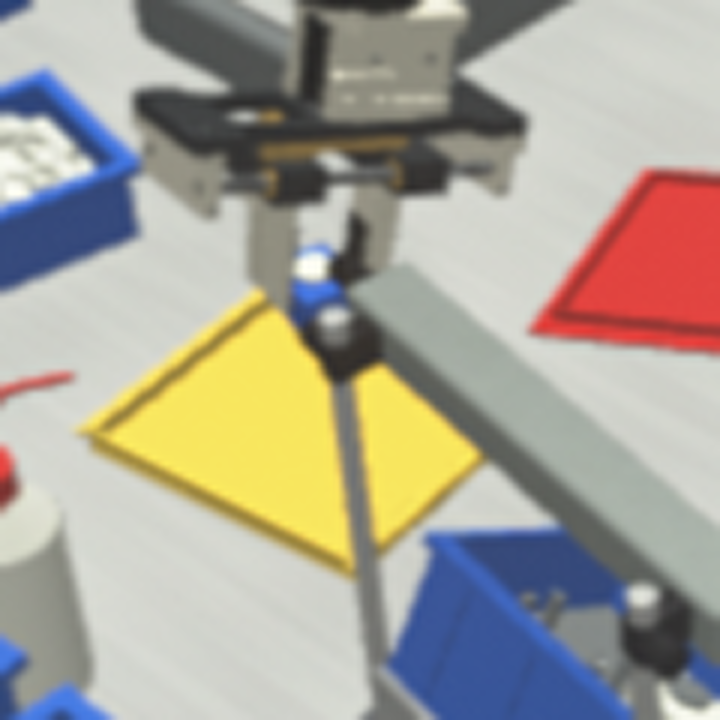

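View pics/w20.png

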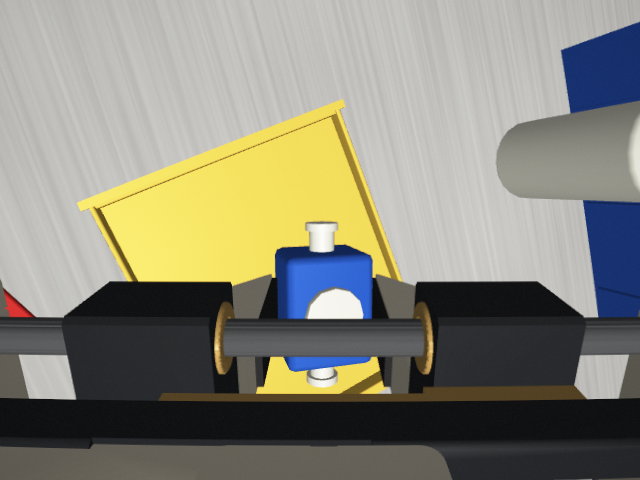

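Call:
apply_moves --motion '[{"offset": [-5,-4,9],"rotation": [0.001,-0.003,0.006]},{"offset": [-5,-4,9],"rotation": [0.001,-0.003,0.006]},{"offset": [-5,-4,9],"rotation": [0.001,-0.003,0.006]},{"offset": [-4,-3,9],"rotation": [0,-0.003,0.006]},{"offset": [0,0,0],"rotation": [0,0,0]},{"offset": [0,0,0],"rotation": [0,0,0]}]'

```text
time: 24.02
tool_pos: [0.4837, -0.3148, 0.1215]
tool_rot: [2.835, -0.142, 1.312]
contact_force: [0.2, 0.1, -0.4]
opening: 0.0377
```

```bash
python3 - <<'E'
from place import *
hnow()
W=tfor((.505,-.312,.018),-.3,0,0); plan(*W,4)
E
```

```text
housing [ 0.5034 -0.3111  0.0467] zyx [-0.304 -0.002 -0.001] open 0.0377 t 24.02
t 24.02 pos err mm (tool axes) [-4.6 -6.7 27.6] rot [ 0.002  0.002 -0.003] min rows 0.8 open 0.0377 F [ 0.2  0.1 -0.4]
n 4 rot/row [ 0.0005  0.0005 -0.0007]
{"offset":[-1.2,-1.7,6.9],"rotation":[0.001,0.001,-0.001]}, {"offset":[-1.2,-1.7,6.9],"rotation":[0.001,0.001,-0.001]}, {"offset":[-1.2,-1.7,6.9],"rotation":[0.001,0.001,-0.001]}, {"offset":[-1.2,-1.7,6.9],"rotation":[0.001,0.001,-0.001]}
```

Call:
apply_moves --motion '[{"offset": [-1.2,-1.7,7],"rotation": [0,0,0]},{"offset": [-1.2,-1.7,7],"rotation": [0,0,0]},{"offset": [-1.2,-1.7,7],"rotation": [0,0,0]},{"offset": [-1,-1.7,6],"rotation": [0,0,0]},{"offset": [0,0,0],"rotation": [0,0,0]},{"offset": [0,0,0],"rotation": [0,0,0]}]'

```text
time: 24.52
tool_pos: [0.4855, -0.316, 0.0901]
tool_rot: [2.835, -0.142, 1.312]
contact_force: [0.4, -0.0, 0.2]
opening: 0.0379
```

```bash
python3 - <<'E'
from place import *
hnow()
W=tfor((.505,-.312,.006),-.3,0,0); plan(*W,3)
s=read_camera('scene'); save(s,'s21.png',(200,180,290,270),8)
t=read_camera('top'); save(t,'t21.png',(360,190,460,290),6)
E
```

```text
housing [ 0.5051 -0.3123  0.0152] zyx [-0.304 -0.002 -0.001] open 0.0379 t 24.52
t 24.52 pos err mm (tool axes) [-1.2 -2.8  8.7] rot [ 0.002  0.002 -0.003] min rows 0.2 open 0.0379 F [ 0.4 -0.   0.2]
n 3 rot/row [ 0.0007  0.0006 -0.001 ]
{"offset":[-0.4,-0.9,2.9],"rotation":[0.001,0.001,-0.001]}, {"offset":[-0.4,-0.9,2.9],"rotation":[0.001,0.001,-0.001]}, {"offset":[-0.4,-0.9,2.9],"rotation":[0.001,0.001,-0.001]}
```

View pics/s21.png

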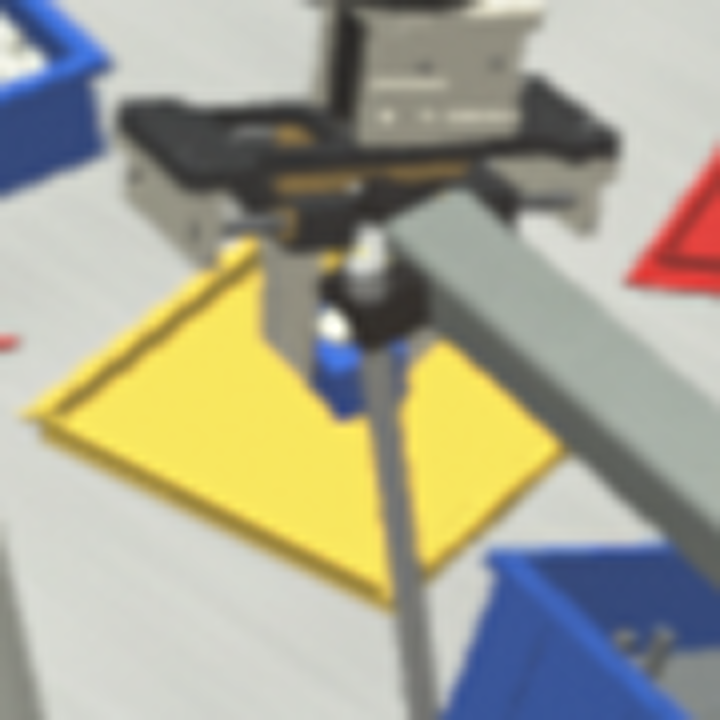

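Call:
apply_moves --motion '[{"offset": [-0.4,-0.9,3],"rotation": [0,0,0]},{"offset": [-0.4,-0.9,3],"rotation": [0,0,0]},{"offset": [-0.4,-0.9,3],"rotation": [0,0,0]},{"offset": [0,0,0],"rotation": [0,0,0]}]'

```text
time: 24.95
tool_pos: [0.4862, -0.3163, 0.0813]
tool_rot: [2.832, -0.141, 1.313]
contact_force: [0.9, -0.2, 0.2]
opening: 0.0381
```

```bash
python3 - <<'E'
from place import *
hnow()
print(observe()['contact_force'])
W=tfor((.505,-.312,.002),-.3,0,0); plan(*W,3)
E
```

```text
housing [ 0.506  -0.3128  0.0065] zyx [-0.303 -0.004 -0.002] open 0.0381 t 24.95
[ 0.90115488 -0.18844451  0.24652431]
t 24.95 pos err mm (tool axes) [-0.4 -2.2  4. ] rot [ 0.005  0.003 -0.002] min rows 0.1 open 0.0381 F [ 0.9 -0.2  0.2]
n 3 rot/row [ 0.0015  0.0011 -0.0006]
{"offset":[-0.1,-0.7,1.3],"rotation":[0.002,0.001,-0.001]}, {"offset":[-0.1,-0.7,1.3],"rotation":[0.002,0.001,-0.001]}, {"offset":[-0.1,-0.7,1.3],"rotation":[0.002,0.001,-0.001]}
```

Call:
apply_moves --motion '[{"offset": [0,-0.6,1.5],"rotation": [0.002,0,0]},{"offset": [0,-0.6,1.5],"rotation": [0.002,0,0]},{"offset": [0,-0.6,1.5],"rotation": [0,0,0]},{"offset": [0,0,0],"rotation": [0,0,0]}]'

```text
time: 25.28
tool_pos: [0.4861, -0.3157, 0.0763]
tool_rot: [2.836, -0.14, 1.313]
contact_force: [-0.5, 0.4, 0.0]
opening: 0.0381
```

```bash
python3 - <<'E'
from place import *
hnow()
print(observe()['contact_force'])
s=read_camera('scene'); save(s,'s22.png',(200,180,290,270),8)
c=read_camera('wrist'); save(c,'w22.png')
E
```

```text
housing [ 0.5057 -0.3121  0.0014] zyx [-0.303 -0.    -0.003] open 0.0381 t 25.28
[-0.51293849  0.36065471  0.0146662 ]
```

View pics/s22.png

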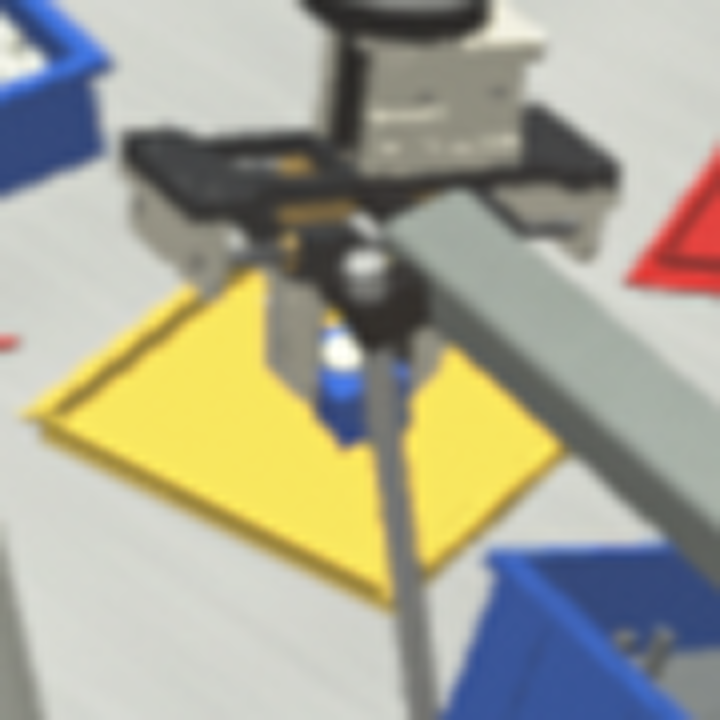

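View pics/w22.png

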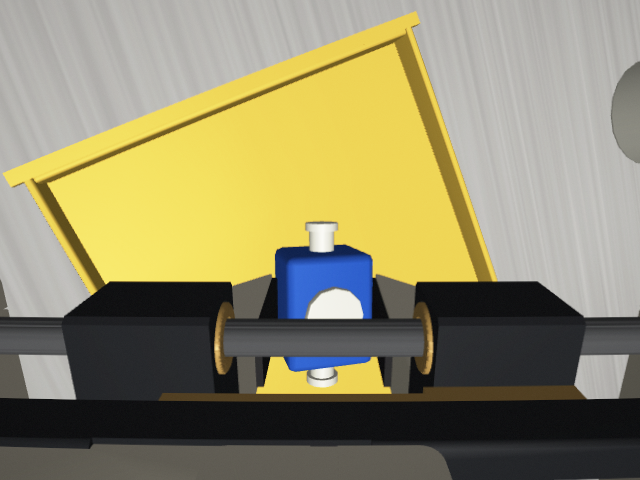

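Call:
apply_moves --motion '[{"offset": [0,-0.4,1.2],"rotation": [0,0,0]},{"offset": [0,-0.4,1.2],"rotation": [0,0,0]},{"offset": [0,0,0],"rotation": [0,0,0]}]'

```text
time: 25.63
tool_pos: [0.4863, -0.3158, 0.0765]
tool_rot: [2.834, -0.14, 1.314]
contact_force: [-1.1, -0.1, -1.1]
opening: 0.0381
```

```bash
python3 - <<'E'
from place import *
hnow()
print(observe()['contact_force'],observe()['tool_pos'])
E
```

```text
housing [ 0.506  -0.3123  0.0017] zyx [-0.302 -0.003 -0.003] open 0.0381 t 25.63
[-1.05935454 -0.08568841 -1.12647428] [ 0.48625738 -0.31579675  0.07648846]
```

Call:
apply_moves --motion '[{"offset": [0,-0.6,2.5],"rotation": [0,0,0]}]'

```text
time: 25.72
tool_pos: [0.4868, -0.316, 0.0755]
tool_rot: [2.831, -0.139, 1.314]
contact_force: [-15.5, 2.0, 35.3]
opening: 0.0379
```

```bash
python3 - <<'E'
from place import *
hnow()
print(observe()['contact_force'],observe()['tool_pos'])
E
```

```text
housing [ 0.5067 -0.3126  0.0007] zyx [-0.302 -0.005 -0.004] open 0.0379 t 25.72
[-15.46425391   2.0467706   35.27469617] [ 0.48682271 -0.31604183  0.0755462 ]
```

Call:
apply_moves --motion '[{"offset": [0,0,0],"rotation": [0,0,0]},{"offset": [0,0,0],"rotation": [0,0,0]}]'

```text
time: 25.88
tool_pos: [0.4868, -0.3163, 0.0768]
tool_rot: [2.83, -0.138, 1.314]
contact_force: [-0.1, -0.2, 0.2]
opening: 0.0379
```

Call:
apply_moves --motion '[{"offset": [0,0,0],"rotation": [0,0,0]},{"offset": [0,0,0],"rotation": [0,0,0]},{"offset": [0,0,0],"rotation": [0,0,0]},{"offset": [0,0,0],"rotation": [0,0,0]}]' --grip 0.35

```text
time: 26.22
tool_pos: [0.4869, -0.3161, 0.0761]
tool_rot: [2.83, -0.138, 1.314]
contact_force: [0.2, -0.4, -0.5]
opening: 0.0581
```

```bash
python3 - <<'E'
from place import *
hnow()
print(observe()['contact_force'],observe()['tool_pos'])
c=read_camera('wrist'); save(c,'w23.png')
E
```

```text
housing [ 0.5068 -0.3128  0.0013] zyx [-0.302 -0.006 -0.005] open 0.0581 t 26.22
[ 0.23827211 -0.43083888 -0.53045404] [ 0.48687545 -0.31613362  0.07608367]
```

View pics/w23.png

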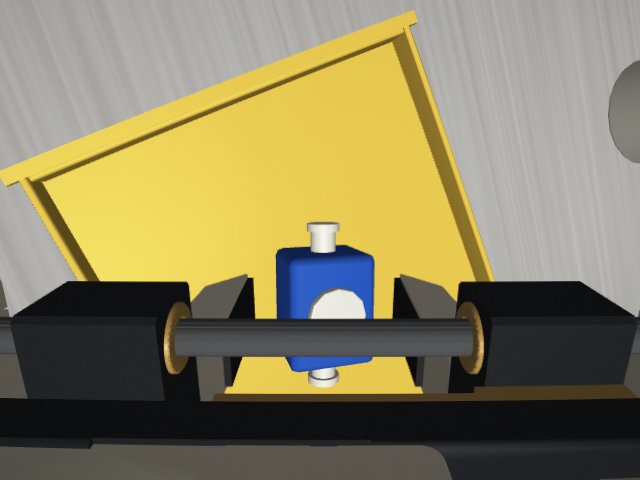

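The housing is released, stands at (323,310) and is clear of both pads. I retreat along the tool axis.

Call:
apply_moves --motion '[{"offset": [0,0,-8],"rotation": [0,0,0]},{"offset": [0,0,-15],"rotation": [0,0,0]},{"offset": [0,0,-25],"rotation": [0,0,0]},{"offset": [0,0,-30],"rotation": [0,0,0]},{"offset": [0,0,-30],"rotation": [0,0,0]},{"offset": [0,-20,-30],"rotation": [0,0,0]},{"offset": [0,-30,-20],"rotation": [0,0,0]},{"offset": [0,0,0],"rotation": [0,0,0]},{"offset": [0,0,0],"rotation": [0,0,0]}]'

```text
time: 27.02
tool_pos: [0.3842, -0.3093, 0.2178]
tool_rot: [2.834, -0.136, 1.315]
contact_force: [-0.8, 0.0, -0.9]
opening: 0.0593
```

```bash
python3 - <<'E'
from place import *
R,p,o=cur(); print(p,o['contact_force'],o['opening'],o['time'])
s=read_camera('scene'); save(s,'s24.png',(180,160,480,400),2.6)
save(s,'s24b.png',(200,180,290,270),8)
t=read_camera('top'); save(t,'t24.png',(160,160,460,290),2.6)
c=read_camera('wrist'); T=np.array(c['tool_from_camera']); Rc=R@T[:3,:3]; tc=R@T[:3,3]+p
c['R']=Rc.T;c['t']=-Rc.T@tc; save(c,'w24.png')
for n in ('sensor_blue','sensor_white','lid'):
    for pic in (s,t,c):
        for r in tip_of(n,pic)[:1]: print(n,np.round(r['location'],4),round(r['score'],2))
h=[[x,y,z] for z in (0,30) for x in (-17,17) for y in (-22,22)]
P=Ro.from_euler('z',-.302).apply(np.array(h)/1e3)+[.5068,-.3128,.003]
print(proj(c,P).round(0).tolist())
E
```

```text
[ 0.38424492 -0.30925643  0.21784546] [-0.77767762  0.02842203 -0.91072944] 0.05926662813572676 27.0167
sensor_blue [ 0.6137 -0.0115  0.0444] 0.75
sensor_blue [ 0.5045 -0.3165  0.0031] 0.46
sensor_blue [ 0.51   -0.3129  0.0011] 0.59
sensor_white [0.6086 0.0269 0.0683] 0.53
sensor_white [0.6101 0.0296 0.0711] 0.52
lid [ 0.2687 -0.2528  0.0143] 0.93
lid [0.5113 0.3152 0.013 ] 0.88
lid [ 0.268  -0.2563  0.0142] 0.62
[[362.0, 239.0], [363.0, 186.0], [399.0, 238.0], [400.0, 186.0], [377.0, 245.0], [378.0, 187.0], [417.0, 243.0], [418.0, 187.0]]
```

View pics/s24.png

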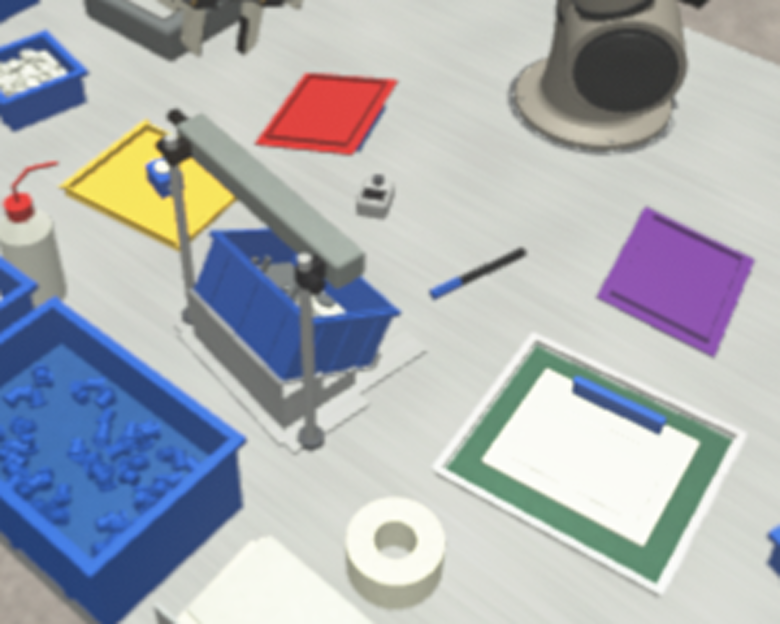

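View pics/w24.png

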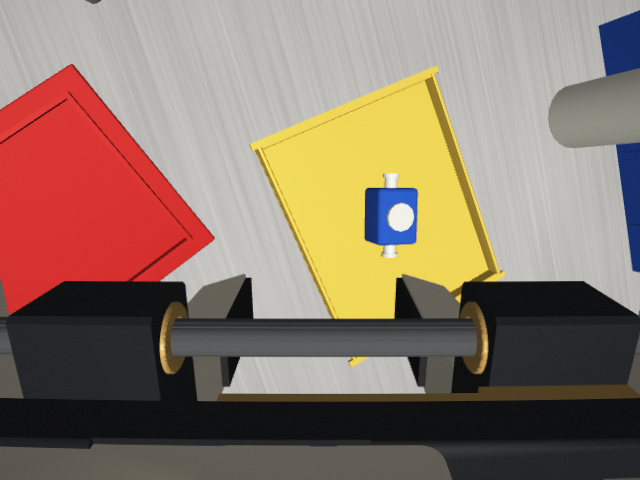

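View pics/t24.png

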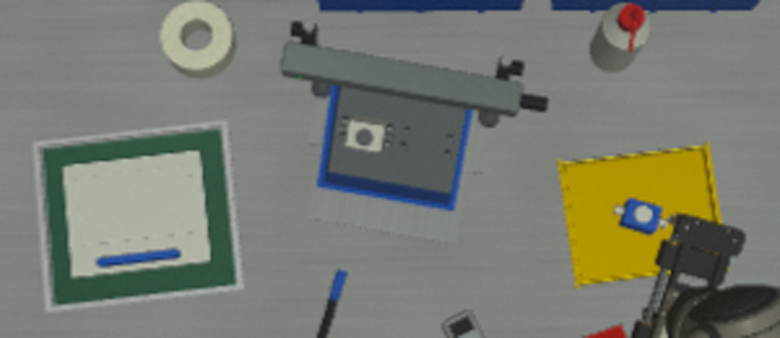

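The housing stands upright. Its top edge at (417,187–243) matches the upright prediction to about a pixel. The lid is flat in the tray, the white housing is in place and the bystanders haven't visibly moved, so I hand in.

```bash
python3 -c "
from cell import hand_in; print(hand_in())"
```

```text
the job is handed in; nothing more can be done
None
```

I finished both parts of the job and handed it in at about 27.5 s of the 58 s allowed; no verdict was reported.

- **Lid:** I tipped it about 0.3 rad at the far rim by its blue bar, then lifted it off and lowered it into the green-mat tray while still gripped. After release it lay flat and right way up, at about (0.511, 0.315), within a few millimetres of the tray's centre.
- **Blue housing:** With the tool aligned to the tub, the gripper body would have hit the ionising bar. So I gripped the housing with the tool leaning about 0.3 rad more towards the robot. It stayed firm at about 38 mm opening and came straight out along the tub's axis.
- **Placing the housing:** I set it down still gripped on the kit tray floor, at about (0.507, −0.313). It pressed the floor with about 35 N for a moment before I released it.

**Last checks:** In the wrist view the housing's top edge matched an upright pose on the floor to about a pixel. The white housing was still in its place, nothing was held, and no bystander had visibly moved.

**Checks that disagreed:**
- My estimate of the housing's height at contact was about 2 mm low.
- In the last pictures the network once placed the blue housing in the tub in the scene view. It also twice took the red look-alike for the lid.
- The other readings and the pictures agree with what is described above.

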